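Slide the tool tray across the gap and latch it in the dock

ROBOT

A 6-joint arm with a two-finger parallel gripper is mounted at the origin on a cart in front of the work surface, level with it; the furniture and walls round the work are solid. World frame = base frame: x ahead of the robot, y to its left, z up, the work surface at z = 0. Lengths are in mm, angles in rad, forces in N, time in s.
With the tool pointing down it reaches from about 275 to 750 mm from the base axis. Payload 10.2 kg.
Tool frame: the origin (TCP) lies at the very end of the fingers, on their centre line; the grasp point (between the pads) lies 19 mm behind it; z points along the fingers, y is the direction in which the jaws open and shut (so a half turn about z gives the same grasp; the last joint's range is limited). The gripper opens to 85 mm and grips with 20 to 120 N. Pads are 22 mm wide; open, the fingers measure 114 mm over their backs; the gripper's body (76 mm by 85 mm) begins 54 mm behind the grasp point. The pads swing forward as they close: fully open they stand 13 mm farther back than shut.
Start: joints at [-0.223, 0.313, 1.498, -0, 1.331, -0.223], TCP at [525.006, -0.013, 231.294] pointing down, gripper open.
Joint ranges: [-2.94, 2.94], [-0.97, 2.17], [0.19, 2.56], [-1.23, 4.37], [0.02, 3.11], [-2.88, 2.88]. Speed limits (rad/s): [2.39, 2.39, 3.01, 3.14, 3.14, 3.14].

INTERFACE

Orientations are given as a unit quaternion [w, x, y, z].
In Python, from rig import readout, cams, finish_job gives the robot as it stands. The module is installed in compiled form; this text tells all that it offers.
- The arm moves only by the tool carry_out, never from a script. Its argument "steps" is one flat list of numbers, 7 for each row, row after row: the shift along the tool's x, y, z in cm, then the turn, a rotation vector about the tool's x, y, z in units of 5 degrees (1.0 is 5 degrees), then the opening, from -1 (shut) to 1 (fully open), so that 0 is half open. In form: [x, y, z, ax, ay, az, hand, x, y, z, ax, ay, az, hand, ...]. A call has 1 to 20 rows; each row shifts and turns the commanded pose from where the row before left it, along the tool's axes as they then stand; what a row does not reach is not made up. A row lasts 1/12 s, in which the tool goes at most 41.7 mm and 7.16 degrees, less where a joint would pass 70% of its speed; a pose out of reach is approached as far as the arm can. A call with a gripper value outside its range is refused whole. The fingers move at their own pace and stop on an object; "grip_force" is the grip in N (left out, the last holds). Time passes only in rows, so rows that do not move let the fingers close. It gives the time, the measured TCP pose, the force and the opening at its end, in the units of the state.
- readout.sense(): the state, without advancing time (a new reading comes with each control period).
- cams.capture(name): name is "scene" or "side" or "wrist"; returns the picture (384x512x3 uint8, red, green, blue); there is no depth.
- cams.calibration(name): a dict with "fx", "fy", "cx", "cy" (pixels), "k1" (the pictures are not rectified: a ray, as slopes to the right and down, at radius r is drawn at 1 + k1 r^2 times it, then the intrinsics apply), "R" (3x3) and "t" (3): a world point X has camera coordinates R X + t; the wrist camera has in their place "T_tool_cam" (4x4, takes a point from camera to tool coordinates, whose origin is the TCP and whose axes are the flange's). Camera axes: x right, y down, z forward; pixel columns grow to the right and rows downward; lengths in mm; the calibration is good to about 2 mm. A picture is of the moment at which its call begins: read the wrist's pose just before it. calibration takes no time and is no camera call.
- finish_job(): hands the job in, once; it reports no verdict.
The state is a dict: "time_s": time; "joints": joint angles; "dq": joint speeds; "tau": joint torques, N m; "eef_pos": TCP position; "ee_rot": TCP orientation; "force": force on the tool from outside, world axes, zero at the start; "wrist_torque": the same for the moment, N m; "grip_width": opening from 0.0 (shut) to 1.0 (fully open).
Only numpy, scipy, OpenCV 4.12 (cv2) and the standard library are available. Lean on these libraries where they do the work, as an engineer would, in place of code of your own. Each camera call takes 0.05 s, during which the arm holds its last target.

TASK

Slide the green tray, with the tape measure in it, across the open gap from the wooden stand onto the grey docking stand and press it home against the sprung rubber buffer until the catch pin has sprung up behind the tray and holds it; then let go. Keep the tray down on the stands and level all the way: do not lift it, do not let either end sag into the gap, and do not ram the buffer or the guides. Leave the oil can, glue bottle and pencil tin nearby where they stand.

Things in the scene. Friction and masses are not known exactly. Their poses are not given: they have to be found in the camera images.
- tray: Green open tray, 140 mm long (own x), 100 wide (own y), walls 30 high, about 0.2 kg. Origin: centre of its underside; own +x points to the nose, which goes first. The last 10 mm of underside at the nose rise as a 37 degree chamfer; the tail is square. Nose-heavy: it balances about 50 mm from the nose, which drops into the gap unless the tail is held down. Slick underside (friction about 0.2).
- tray_handle (a point): Centre of the tray's wooden handle bar, at x = -58, z = +65 mm in the tray's frame (115 mm above the bench). The bar is 12 mm thick along the tray's x, 62 long along its y and 22 high, on two thin posts 54 mm apart; free above and at both sides, so it can be gripped from above across its 12 mm.
- tray_nose (a point): Point on the tray's underside on its middle line, 10 mm behind the nose, where the chamfer begins (tray frame x = +60 mm, z = 0). Its height is 50 mm while the tray lies on the stands.
- tray_tail (a point): Point on the tray's underside on its middle line at the very tail (tray frame x = -70 mm, z = 0). Its height is 50 mm while the tray lies on the stands.
- tape_measure: Yellow tape measure, 62 x 85 x 37 mm, about 0.35 kg, lying loose in the tray's 70 mm long nose pocket. Origin: centre of its underside.
- loading_stand: Fixed low stand with a plywood top, 170 mm long (own x from -75 to +95 mm), 120 mm wide, top 50 mm above the bench. Origin: on the bench, under its middle line. The tray starts on it, nose to own +x, the side where the gap is; the gap begins at x = +95 mm in its frame.
- docking_stand: Fixed grey stand, 225 mm long (own x), 156 wide, top 50 mm above the bench. Origin: on the bench under the middle of its gap edge, a round 16 mm bar; own +x points away from the gap. The gap is 62 to 80 mm; the stands may be 5 mm and 2 degrees out of line. Two guides 14 mm high leave 108 mm (4 mm each side of the tray) from x = 46 mm on and flare at the mouth.
- buffer (a joint): How far the sprung rubber buffer at the dock's end is pushed in, m: 0 free (the tray's nose first touches it 5 mm short of latching), hard end 0.012. Spring 3 N at first touch plus 1.5 N per mm. The pin comes free behind the tail at 0.005 to 0.006 (about 11 N); the latched tray, resting back on the pin, leaves it at about 0.005. Over 0.0095 (17 N) is ramming.
- catch_pin (a joint): How far the brass catch pin (8 mm across, bevelled tip, stands 6 mm out of the docking stand's top on its middle line, nominally at x = 30 mm) is pushed down, m: 0 up, 0.006 flush. The tray's chamfered nose pushes it down with 2 to 4 N; it springs up again behind the square tail.
- oil_can: Brass oil can with a long spout, 72 x 88 x 202 mm, standing on the bench. Origin: centre of its underside.
- glue_bottle: White glue bottle with an orange nozzle, 63 x 62 x 191 mm, standing on the bench. Origin: centre of its underside.
- pencil_tin: Grey tin with pencils, 69 x 69 x 173 mm, standing on the bench. Origin: centre of its underside.
- dock_home (a point): Nominal place of the tray's origin when latched: docking stand x = 104, y = 0, z = 50 mm. Buffer and catch pin sit together on one clamped slide that may be set up to 12 mm nearer to or farther from the gap and is not measured, so the true place differs by as much: feel for the buffer.

How it is judged (in metres and radians):
On the way, in this order (a step that is already met when the one before it is completed fails the run):
1. the tray's nose has crossed the gap and lies on the docking stand, still low and level (x of tray_nose in the frame of docking_stand above 0.01 m and height (world z) of tray_nose above 0.046 m and value of joint buffer below 0.001 m), for 0.05 s.
2. the buffer is pressed in by the tray and the pin has sprung up behind it (value of joint buffer above 0.0035 m and value of joint catch_pin below 0.0015 m and x of tray_tail in the frame of docking_stand above 0.018 m), for 0.1 s.
At the end, for the whole second after the job is handed in: The tray lies flat and released on the docking stand (within 3 mm of its top, 2 degrees of level, 5 degrees of the stand's direction), held at rest between the catch pin, up behind its tail, and the buffer, pushed in 3.5 to 7.5 mm; the tape measure is still in the nose pocket (all of step 2 and value of joint buffer below 0.0075 m and angle between the x axis of tray and the x axis of docking_stand, either way round below 0.09 rad and angle between tray's own z axis and vertical below 0.035 rad and height (world z) of tray_tail between 0.047 and 0.053 m and height (world z) of tray_nose between 0.047 and 0.053 m and horizontal distance between tape_measure and tray below 0.05 m and linear speed of tray below 0.02 m/s); the robot touches nothing.
It fails at once if the tray's nose or tail sags more than 5 mm below the stand tops (height (world z) of any of tray_nose, tray_tail below 0.045 m).
It fails at once if the tray's nose or tail is lifted more than 8 mm off the stands (height (world z) of any of tray_nose, tray_tail above 0.058 m).
It fails at once if the buffer is rammed: pushed in more than 9.5 mm (about 17 N) (value of joint buffer above 0.0095 m).
It fails at once if the tray is pushed against the docking stand's edge, guides or top with more than 30 N (contact force between tray and docking_stand above 30 N).
It fails at once if the oil can, glue bottle or pencil tin is moved by more than 20 mm (distance of any of oil_can, glue_bottle, pencil_tin from where it was at the start of the episode above 0.02 m).
It also fails if it takes over 72 s, if anything falls off the work surface, if the arm or the gripper's body presses on something with over 40 N, if the wrist force passes 120 N, or if a joint passes its speed limit or range.

## Working session

There is one attempt and no reset: what is moved stays moved. The work goes in short steps, Python scripts to look and compute and a tool call to move; the robot and the scene stay as the last step left them, time stands still between calls to the robot, and variables do not carry over. Pictures are saved under pics/ and viewed, and the job is handed in when it is done.

Besides the shell and the picture viewer there is one more tool, called after "Emit:" as a command line: name --argument value ..., lists and objects as JSON in quotes. carry_out: Moves the arm, as the interface text tells. Its arguments: {"type":"object","properties":{"steps":{"type":"array","items":{"type":"number"}},"grip_force":{"type":"number"}},"required":["steps"]}

```bash
mkdir -p pics; ls; python3 - <<'E'
from rig import readout,cams
import cv2
print(readout.sense())
for n in ["scene","side","wrist"]:
    im=cams.capture(n); cv2.imwrite(f"pics/{n}0.png",im[:,:,::-1]); print(n,cams.calibration(n))
E
```

```text
pics
{'time_s': 0.0, 'joints': array([-2.23357772e-01,  3.13433554e-01,  1.49839907e+00,  1.47981428e-05,
        1.33100638e+00, -2.23395177e-01]), 'dq': array([-0.00111507, -0.00085662, -0.00248033, -0.00159338, -0.00168614,
        0.00104088]), 'tau': array([-5.78409599e-04, -4.12261176e+01, -2.59742296e+01, -3.58453699e-04,
        4.11797926e-03, -1.23038126e-05]), 'eef_pos': array([5.24756160e+02, 6.91550714e-02, 2.30757801e+02]), 'ee_rot': array([-5.31149029e-04,  7.07094665e-01,  7.07118623e-01, -3.26008827e-04]), 'force': array([-0.08913736,  0.09405717,  0.14496731]), 'wrist_torque': array([-0.01746456,  0.03232365,  0.00412798]), 'grip_width': 1.001934718332219}
scene {'fx': 487.0981414121677, 'fy': 487.0981414121677, 'cx': 251.43222902968583, 'cy': 195.0554561976599, 'k1': -0.1886337515403837, 'R': array([[-0.85648431, -0.51615259, -0.00459656],
       [-0.2710183 ,  0.45726082, -0.84703107],
       [ 0.4392991 , -0.72422307, -0.53152351]]), 't': array([ 616.71673723,  140.9746226 , 1214.03708926])}
side {'fx': 377.4209322922104, 'fy': 377.4209322922104, 'cx': 254.73390888039177, 'cy': 192.11096849563887, 'k1': -0.059075861624391934, 'R': array([[-0.97334898,  0.22929053,  0.00419709],
       [ 0.17669954,  0.76151258, -0.62359912],
       [-0.14618151, -0.60623794, -0.78173302]]), 't': array([ 521.55490986, -232.65759088, 1391.35067728])}
wrist {'fx': 269.9448350745428, 'fy': 269.9448350745428, 'cx': 253.30754035341158, 'cy': 193.24098335309722, 'k1': -0.055117650291335515, 'T_tool_cam': array([[ 3.74563616e-04, -9.59961231e-01, -2.80132638e-01,
         7.14245076e+01],
       [ 9.99999657e-01,  5.66690422e-04, -6.04846864e-04,
        -8.62644167e-01],
       [ 7.39378023e-04, -2.80132316e-01,  9.59961113e-01,
        -1.43364979e+02],
       [ 0.00000000e+00,  0.00000000e+00,  0.00000000e+00,
         1.00000000e+00]])}
```

View pics/scene0.png

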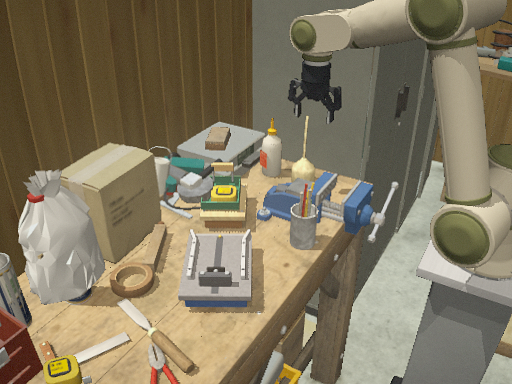

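View pics/side0.png

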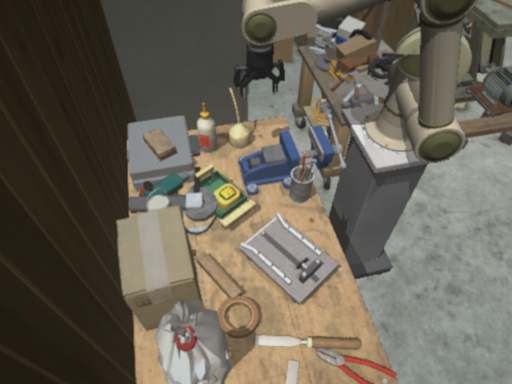

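View pics/wrist0.png

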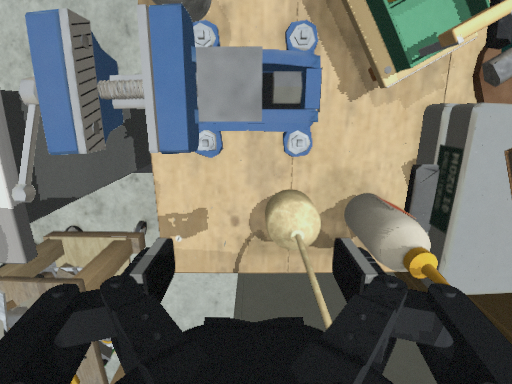

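The scene view shows the tray at about (225,200) with its handle at (222,168), and the dock at (220,265). In the side view the tray is at about (225,195) and the dock at (290,258). I'll enlarge both areas.

```bash
cat > h.py <<'E'
import numpy as np, cv2
from rig import readout,cams
from scipy.spatial.transform import Rotation as Ro
def pose():
    s=readout.sense(); q=s['ee_rot']; return np.array(s['eef_pos']),Ro.from_quat([q[1],q[2],q[3],q[0]]).as_matrix(),s
def cam(n,P=None):
    c=cams.calibration(n)
    K=np.array([[c['fx'],0,c['cx']],[0,c['fy'],c['cy']],[0,0,1]])
    if n=='wrist':
        p,R=P; T=np.eye(4);T[:3,:3]=R;T[:3,3]=p
        M=np.linalg.inv(T@c['T_tool_cam']); R,t=M[:3,:3],M[:3,3]
    else: R,t=c['R'],c['t']
    return K,np.array([c['k1'],0,0,0]),R,t
def ray(C,uv):
    K,d,R,t=C
    x=cv2.undistortPoints(np.array([[uv]],float),K,d)[0,0]
    v=R.T@np.array([x[0],x[1],1]); return -R.T@t, v/np.linalg.norm(v)
def onz(C,uv,z):
    o,v=ray(C,uv); return o+v*(z-o[2])/v[2]
def proj(C,X):
    K,d,R,t=C
    return cv2.projectPoints(np.array(X,float).reshape(-1,1,3),cv2.Rodrigues(R)[0],t,K,d)[0][:,0]
def tri(C1,a,C2,b):
    o1,v1=ray(C1,a);o2,v2=ray(C2,b)
    A=np.stack([v1,-v2],1); s=np.linalg.lstsq(A,o2-o1,rcond=None)[0]
    p,q=o1+s[0]*v1,o2+s[1]*v2; return (p+q)/2,np.linalg.norm(p-q)
def crop(im,x0,y0,x1,y1,k,fn):
    c=cv2.resize(im[y0:y1,x0:x1,::-1],None,fx=k,fy=k,interpolation=cv2.INTER_CUBIC)
    for x in range((x0//10+1)*10,x1,10):
        cv2.putText(c,str(x),((x-x0)*k,8),0,.3,(0,0,255),1); cv2.line(c,((x-x0)*k,10),((x-x0)*k,16),(0,0,255),1)
    for y in range((y0//10+1)*10,y1,10):
        cv2.putText(c,str(y),(0,(y-y0)*k),0,.3,(0,0,255),1); cv2.line(c,(22,(y-y0)*k),(28,(y-y0)*k),(0,0,255),1)
    cv2.imwrite(fn,c)
E
python3 - <<'E'
from h import *
s=cv2.imread('pics/scene0.png')[:,:,::-1]; d=cv2.imread('pics/side0.png')[:,:,::-1]
crop(s,170,150,270,320,4-1,'pics/s0a.png')
crop(s,175,150,265,235,6,'pics/s0b.png');crop(s,170,220,260,310,6,'pics/s0c.png')
crop(d,180,155,270,235,7,'pics/d0b.png');crop(d,230,205,345,305,6,'pics/d0c.png')
E
```

```text
(no output)
```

View pics/s0b.png

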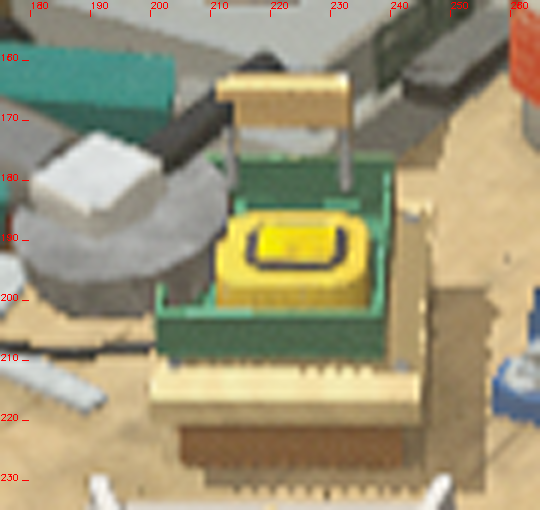

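View pics/s0c.png

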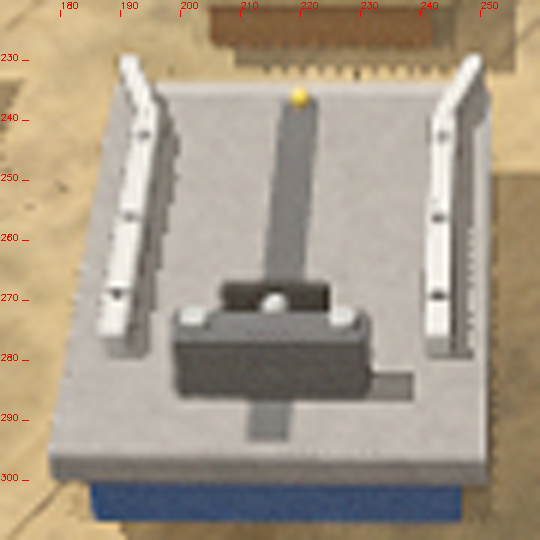

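View pics/d0b.png

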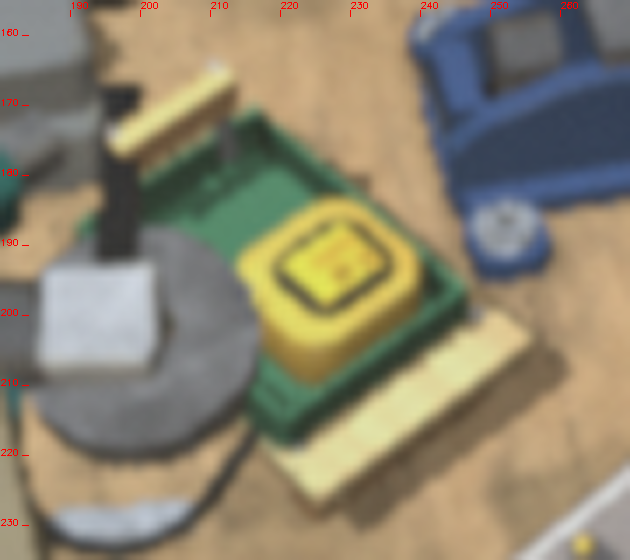

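View pics/d0c.png

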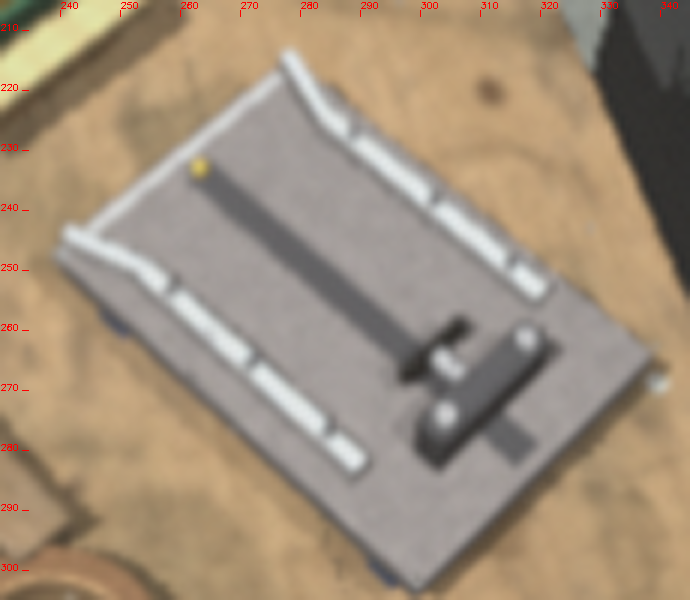

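```bash
python3 - <<'E'
from h import *
np.set_printoptions(precision=1,suppress=True)
S=cam('scene');D=cam('side')
print("handle scene L/R top z126"); 
for p in [(210,164),(232,163.5),(210.5,162.7),(232,162)]: print(onz(S,p,126))
print("handle side"); 
for p in [(195.5,176),(212.5,166),(194,173.5),(210.5,164)]: print(onz(D,p,126))
print("tray nose corners z80 scene",[onz(S,p,80) for p in [(200.3,202.5),(238,203),(239,176.5)]])
print("tray side z80",[onz(D,p,80) for p in [(219.5,217.5),(246,197),(215.5,171)]])
print("lstand gap corners z50 scene",[onz(S,p,50) for p in [(199,217),(244,217)]])
print(" side",[onz(D,p,50) for p in [(224,226),(255,204)]])
print("dock scene far corners",[onz(S,p,50) for p in [(250,297),(178.5,297)]], 'gap',[onz(S,p,50) for p in [(190,235),(250.5,234.5)]])
print("dock side far",[onz(D,p,50) for p in [(337.5,264),(299.5,303)]], 'gap',[onz(D,p,50) for p in [(239.5,247),(276,216)]])
print("pin",onz(S,(218.5,236),55),onz(D,(261.5,233),55))
print("guides L ends scene z64",[onz(S,p,64) for p in [(193,238),(187,274.5),(242.5,238.5),(241,275)]])
print("guides side z64",[onz(D,p,64) for p in [(255,250),(289.5,282),(286,227),(319.5,253)]])
E
```

```text
handle scene L/R top z126
[745.4 179.  126. ]
[694.4 145.7 126. ]
[748.6 172.  126. ]
[699.2 138.3 126. ]
handle side
[751.4 173.9 126. ]
[697.7 146.6 126. ]
[754.3 163.4 126. ]
[702.2 137.4 126. ]
tray nose corners z80 scene [array([696.9, 295.3,  80. ]), array([611.3, 247.2,  80. ]), array([682.6, 129.6,  80. ])]
tray side z80 [array([706.9, 299.3,  80. ]), array([620. , 245.7,  80. ]), array([689.1, 126.5,  80. ])]
lstand gap corners z50 scene [array([687.9, 316.5,  50. ]), array([587.5, 256.7,  50. ])]
 side [array([698. , 309.9,  50. ]), array([595.2, 254.3,  50. ])]
dock scene far corners [array([421.7, 500.5,  50. ]), array([550. , 578.6,  50. ])] gap [array([660.8, 391.1,  50. ]), array([534. , 312.8,  50. ])]
dock side far [array([428.8, 495.6,  50. ]), array([558.4, 574.8,  50. ])] gap [array([669.4, 386.2,  50. ]), array([546.2, 309.9,  50. ])]
pin [594.2 363.6  55. ] [601.5 359.4  55. ]
guides L ends scene z64 [array([635.1, 411.5,  64. ]), array([567.4, 524.1,  64. ]), array([532.3, 352.2,  64. ]), array([466. , 464.7,  64. ])]
guides side z64 [array([632.6, 412.6,  64. ]), array([569.5, 521.5,  64. ]), array([532.3, 361.3,  64. ]), array([468.8, 460.4,  64. ])]
```

```bash
python3 - <<'E'
from h import *
np.set_printoptions(precision=1,suppress=True)
S=cam('scene');D=cam('side')
for n,a,b in [("oilcan spout tip",(306,117),(231,89)),("oilcan body",(303,172),(239,132)),("glue tip",(272,120),(202,104)),("tin rim center",(303,205),(302,172)),("vise jaw",(350,180),(320,130)),("blackbar top",(219,160),(196,168)),("clutter white",(190,177),(194,199))]:
    print(n,*tri(S,a,D,b))
E
```

```text
oilcan spout tip [ 591.  -105.5  197.4] 3.346581277021603
oilcan body [576.  -76.6  29.6] 9.292493846151876
glue tip [691.6 -78.4 175.5] 3.8818163322500463
tin rim center [443.3 213.7 110.2] 2.0447277987615045
vise jaw [360.5 112.7 161.3] 10.581471584753555
blackbar top [745.6 135.6 118.2] 0.9391993940190341
clutter white [766.8 243.6 110.6] 0.5544263227858921
```

Emit:
carry_out --steps '[2.5, 1.25, -0.3, 0, 0, 0, 1, 2.5, 1.25, -0.3, 0, 0, 0, 1, 2.5, 1.25, -0.3, 0, 0, 0, 1, 2.5, 1.25, -0.3, 0, 0, 0, 1, 2.5, 1.25, -0.3, 0, 0, 0, 1, 2.5, 1.25, -0.3, 0, 0, 0, 1, 2.5, 1.25, -0.3, 0, 0, 0, 1, 2.5, 1.25, -0.3, 0, 0, 0, 1, 2.5, 1.25, -0.3, 0, 0, 0, 1, 2.5, 1.25, -0.3, 0, 0, 0, 1, 0, 0, 0, 0, 0, 1.2, 1, 0, 0, 0, 0, 0, 1.2, 1, 0, 0, 0, 0, 0, 1.2, 1, 0, 0, 0, 0, 0, 1.2, 1, 0, 0, 0, 0, 0, 1.2, 1, 0, 0, 0, 0, 0, 1.2, 1, 0, 0, 0, 0, 0, 1.2, 1, 0, 0, 0, 0, 0, 1.2, 1, 0, 0, 0, 0, 0, 1.2, 1, 0, 0, 0, 0, 0, 1.2, 1]'

```text
time_s: 1.82
eef_pos: [649.9, 250.0, 260.8]
ee_rot: [-0.0, 0.967, 0.256, -0.0]
force: [-0.1, 0.3, -0.0]
grip_width: 0.998
```

```bash
python3 - <<'E'
from h import *
p,R,s=pose(); np.savez('w1.npz',p=p,R=R); print(p,R,s['joints'])
im=cams.capture('wrist'); cv2.imwrite('pics/w1.png',im[:,:,::-1]); cv2.imwrite('pics/w1b.png',cv2.resize(im[:,:,::-1],(768,576),interpolation=cv2.INTER_CUBIC))
E
```

```text
[649.92690424 249.95914577 260.78788639] [[ 8.68598561e-01  4.95515580e-01 -9.21948586e-04]
 [ 4.95515608e-01 -8.68599008e-01 -2.14235602e-04]
 [-9.06960706e-04 -2.70755178e-04 -9.99999552e-01]] [ 1.99363609e-01  7.14957689e-01  7.99699134e-01 -2.74490629e-05
  1.62788195e+00  1.25172993e+00]
```

View pics/w1b.png

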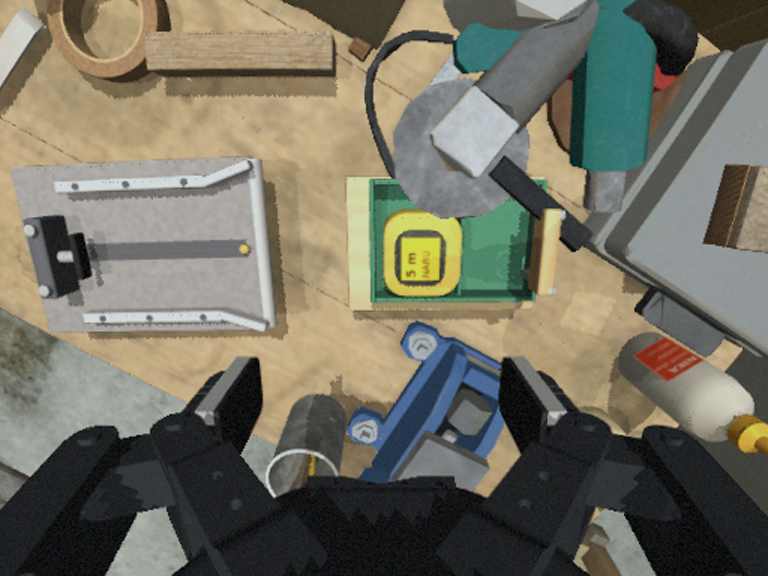

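The wrist view clearly shows the dock (pin at about (163,166) full-res px) and the tray with its handle at about (364,167). The grinder's black side handle ends near (390,160), close behind the outer end of the tray's handle. I'll measure all of these.

```bash
python3 - <<'E'
from h import *
im=cv2.imread('pics/w1.png')[:,:,::-1]
crop(im,320,100,410,210,5,'pics/w1h.png');crop(im,0,95,190,230,4,'pics/w1d.png');crop(im,220,105,320,215,5,'pics/w1t.png')
E
```

```text
(no output)
```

View pics/w1h.png

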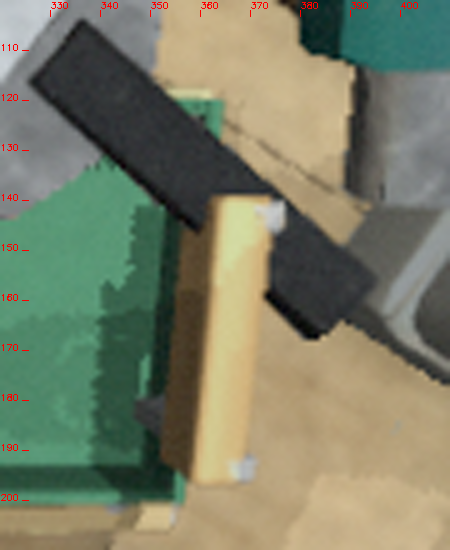

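View pics/w1d.png

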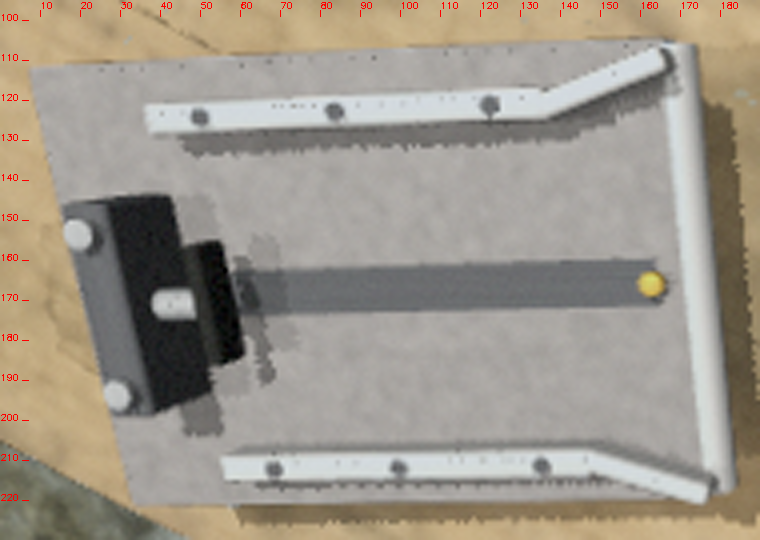

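View pics/w1t.png

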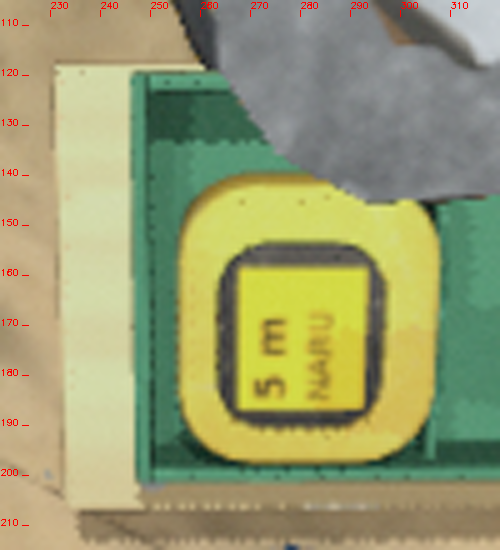

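```bash
python3 - <<'E'
from h import *
np.set_printoptions(precision=1,suppress=True)
S=cam('scene');D=cam('side');w=np.load('w1.npz');W=cam('wrist',(w['p'],w['R']))
print('proj',proj(W,[[745.6,135.6,118]]))
for n,a,b,c in [("tip mid",(219,160),(195.5,168),(387,160)),("handle outer-top nose-edge",(209.7,164.3),(196,176.5),(362.5,139.5)),("inner-top nose edge",(231.3,164),(212.5,167),(358,196))]:
    print(n,'SD',tri(S,a,D,b),'SW',tri(S,a,W,c),'DW',tri(D,b,W,c))
d=np.array([-.5,.866,0]);l=np.array([.866,.5,0])
def L(X): return np.array([X@d,X@l])
print('handle top corners W z126 (d,l)',[L(onz(W,p,126)) for p in [(362.5,139.5),(373,139.5),(358,196),(368.5,195.5)]])
print('tray nose wall z80',[L(onz(W,p,80)) for p in [(245.5,119.5),(247,201.5)]], 'tail',[L(onz(W,p,80)) for p in [(356,200.5)]])
print('lstand',[L(onz(W,p,50)) for p in [(230,118),(232.5,207)]])
print('dock far',[L(onz(W,p,50)) for p in [(7,112),(32,220)]],'bar',[L(onz(W,p,50)) for p in [(170,106),(180,217)]])
print('pin',L(onz(W,(160.3,166),56)))
print('guides inner',[L(onz(W,p,64)) for p in [(37,128),(135,125),(55,207),(149,206)]])
print('buffer face',[L(onz(W,p,65)) for p in [(57.5,155),(60,187)]])
print('slot',[L(onz(W,p,50)) for p in [(65,162),(162,160),(65,174),(162,171.5)]])
E
```

```text
proj [[389.9 158. ]]
tip mid SD (array([747. , 133.9, 116.9]), np.float64(1.2471540547120532)) SW (array([742.1, 139.2, 121.3]), np.float64(0.8612310271438317)) DW (array([744.8, 135.1, 116.1]), np.float64(5.030401972191312))
handle outer-top nose-edge SD (array([750.5, 172.8, 121.4]), np.float64(1.3908872283055818)) SW (array([746.6, 176.6, 124. ]), np.float64(2.6242927573292385)) DW (array([748. , 174.6, 123.3]), np.float64(4.623773946994544))
inner-top nose edge SD (array([697.6, 145.8, 122.6]), np.float64(2.395819811537583)) SW (array([694.8, 146. , 125.3]), np.float64(3.2742392085573857)) DW (array([695.2, 138.4, 113. ]), np.float64(4.584680690742681))
handle top corners W z126 (d,l) [array([-219.9,  733.8]), array([-230.9,  733.8]), array([-221.3,  673.2]), array([-232.9,  673.7])]
tray nose wall z80 [array([-99. , 752.8]), array([-99.6, 652.5])] tail [array([-238.1,  653.2])]
lstand [array([-78.4, 754.2]), array([-78.6, 634.8])]
dock far [array([218.6, 768.4]), array([218.1, 615.1])] bar [array([ -3. , 769.8]), array([ -4. , 620.1])]
pin [ 14.5 694.2]
guides inner [array([168.2, 746.8]), array([ 38.6, 747.5]), array([165.8, 640.2]), array([ 32.6, 641.5])]
buffer face [array([146.2, 711.9]), array([151.6, 668.9])]
slot [array([148.6, 700.1]), array([ 13.6, 701.2]), array([151.9, 683.4]), array([ 15.1, 685.6])]
```

```bash
python3 - <<'E'
from h import *
np.set_printoptions(precision=1,suppress=True)
w=np.load('w1.npz');W=cam('wrist',(w['p'],w['R']))
d=np.array([-.5,.866,0]);l=np.array([.866,.5,0])
L=lambda X: np.array([X@d,X@l])
for z in (118,105,95):
    print(z,[L(onz(W,p,z)) for p in [(394,156),(382,167),(379,167),(373,160),(357,147),(336,133)]])
b=proj(W,[[724,157,96]]);print(b)
E
```

```text
118 [array([-259.6,  715.7]), array([-247.8,  703.6]), array([-244.5,  703.6]), array([-236.9,  711.3]), array([-218. ,  725.2]), array([-194.3,  739.7])]
105 [array([-266.5,  713.7]), array([-254.1,  701.1]), array([-250.6,  701.1]), array([-242.7,  709.1]), array([-223. ,  723.7]), array([-198.3,  738.8])]
95 [array([-271.8,  712.2]), array([-259. ,  699.2]), array([-255.4,  699.2]), array([-247.2,  707.5]), array([-226.8,  722.5]), array([-201.3,  738.2])]
[[355.2 161.8]]
```

Emit:
carry_out --steps '[-0.05, 1.96, 0, 0, 0, -0.14, -0.15, -0.05, 1.96, 0, 0, 0, 0, -0.15, -0.05, 1.96, 0, 0, 0, 0, -0.15, -0.05, 1.96, 0, 0, 0, 0, -0.15, -0.05, 1.96, 0, 0, 0, 0, -0.15, -0.02, 1.96, 0, 0, 0, 0, -0.15, 0, 0, 2, 0, 0, 0, -0.15, 0, 0, 2, 0, 0, 0, -0.15, 0, 0, 2, 0, 0, 0, -0.15, 0, 0, 2, 0, 0, 0, -0.15, 0, 0, 1.5, 0, 0, 0, -0.15, 0, 0, 1, 0, 0, 0, -0.15, 0, 0, 0, 0, 0, 0, -0.15]'

```text
time_s: 2.95
eef_pos: [706.7, 147.3, 153.6]
ee_rot: [-0.0, 0.964, 0.265, -0.002]
force: [0.7, -1.0, -0.5]
grip_width: 0.423
```

```bash
python3 - <<'E'
from h import *
p,R,s=pose(); np.savez('w2.npz',p=p,R=R); print(p,np.degrees(np.arctan2(R[1,0],R[0,0])),s['joints'],s['grip_width'])
im=cams.capture('wrist'); cv2.imwrite('pics/w2.png',im[:,:,::-1]); cv2.imwrite('pics/w2b.png',cv2.resize(im[:,:,::-1],(768,576),interpolation=cv2.INTER_CUBIC))
im=cams.capture('side'); crop(im,170,100,270,200,6,'pics/d2.png')
E
```

```text
[706.65239591 147.32252777 153.60267266] 30.78658032727851 [ 4.37186769e-02  8.30540178e-01  8.65702445e-01 -9.10531276e-06
  1.44973308e+00  1.07719293e+00] 0.42311314842997494
```

View pics/w2b.png

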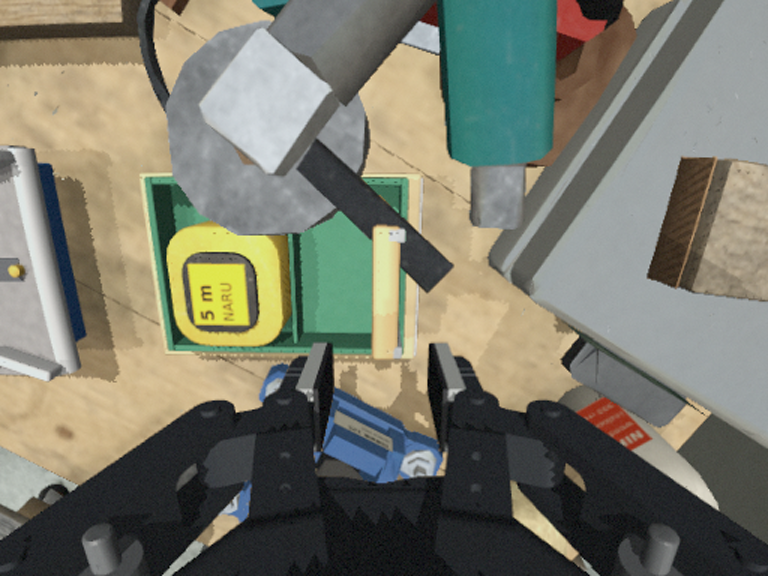

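View pics/d2.png

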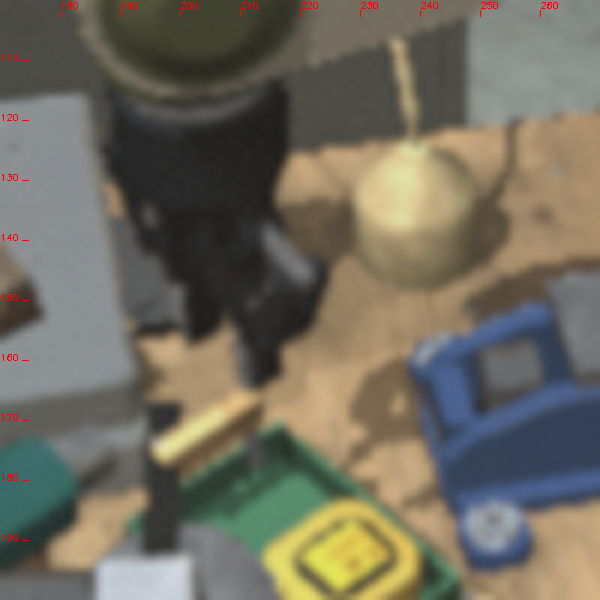

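```bash
python3 - <<'E'
from h import *
np.set_printoptions(precision=1,suppress=True)
im=cv2.imread('pics/w2.png')[:,:,::-1]
crop(im,235,145,285,245,6,'pics/w2h.png')
w=np.load('w2.npz');W=cam('wrist',(w['p'],w['R']))
d=np.array([-.5,.866,0]);l=np.array([.866,.5,0])
L=lambda X: np.array([X@d,X@l])
print('TCP',L(w['p']))
print('handle',[L(onz(W,(a/1.5,b/1.5),126)) for a,b in [(374,228),(400,228),(372,357),(397,358)]])
print('tray z80',[L(onz(W,(a/1.5,b/1.5),80)) for a,b in [(141,175),(166,357),(408,355),(408,178)]])
print('lstand z50',[L(onz(W,(a/1.5,b/1.5),50)) for a,b in [(138,174),(162,357),(415,358),(423,175)]])
print('dock bar z50',[L(onz(W,(a/1.5,b/1.5),50)) for a,b in [(38,148),(78,370)]],'pin',L(onz(W,(13/1.5,271/1.5),56)))
for z in (118,110): print('blk',[L(onz(W,(a/1.5,b/1.5),z)) for a,b in [(453,267),(431,292)]])
E
```

```text
TCP [-225.7  685.6]
handle [array([-221.8,  733.2]), array([-232.8,  733.4]), array([-221.5,  673.6]), array([-233.1,  673.2])]
tray z80 [array([-97.8, 753.8]), array([-97.2, 648.6]), array([-241.8,  652.8]), array([-238.5,  753.1])]
lstand z50 [array([-78.5, 754. ]), array([-76.8, 633.5]), array([-249. ,  636.3]), array([-249.2,  754.4])]
dock bar z50 [array([-16.8, 770. ]), array([-13.5, 621.6])] pin [ 12.  694.5]
blk [array([-257.7,  715. ]), array([-248.3,  703. ])]
blk [array([-259.2,  713.1]), array([-249.3,  700.6])]
```

View pics/w2h.png

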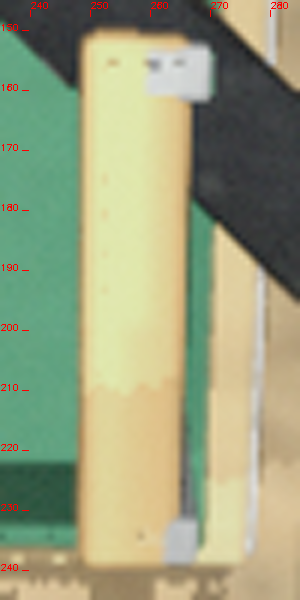

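Emit:
carry_out --steps '[0, 0.16, 0, 0, 0, 0.06, -0.15, 0, 0, 1, 0, 0, 0, -0.15, 0, 0, 1, 0, 0, 0, -0.15, 0, 0, 1, 0, 0, 0, -0.15, 0, 0, 1, 0, 0, 0, -0.15, 0, 0, 0.8, 0, 0, 0, -0.15, 0, 0, 0.7, 0, 0, 0, -0.15, 0, 0, 0, 0, 0, 0, -0.15, 0, 0, 0, 0, 0, 0, -0.15]'

```text
time_s: 3.8
eef_pos: [708.3, 146.0, 101.0]
ee_rot: [-0.0, 0.965, 0.262, -0.0]
force: [0.1, -0.3, 0.9]
grip_width: 0.425
```

```bash
python3 - <<'E'
from h import *
p,R,s=pose(); np.savez('w3.npz',p=p,R=R); print(p,np.degrees(np.arctan2(R[1,0],R[0,0])),s['grip_width'],s['force'])
im=cams.capture('wrist'); cv2.imwrite('pics/w3b.png',cv2.resize(im[:,:,::-1],(768,576),interpolation=cv2.INTER_CUBIC))
E
```

```text
[708.26691028 146.00684074 100.96846994] 30.400248729574663 0.4252102860180781 [ 0.07775783 -0.28110421  0.9106947 ]
```

View pics/w3b.png

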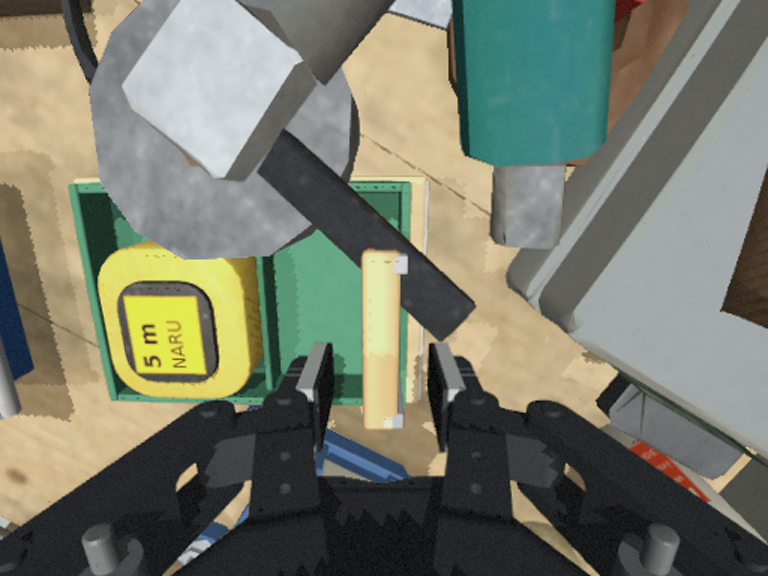

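Emit:
carry_out --steps '[0, 0, 0.3, 0, 0, 0, -0.15, 0, 0, 0, 0, 0, 0, -0.4, 0, 0, 0, 0, 0, 0, -0.6, 0, 0, 0, 0, 0, 0, -1, 0, 0, 0, 0, 0, 0, -1, 0, 0, 0, 0, 0, 0, -1, 0, 0, 0, 0, 0, 0, -1, 0, 0, 0, 0, 0, 0, -1, 0, 0, 0, 0, 0, 0, -1]' --grip_force 50

```text
time_s: 4.6
eef_pos: [708.4, 146.0, 98.6]
ee_rot: [0.0, 0.965, 0.262, 0.0]
force: [-2.0, -0.4, 3.5]
grip_width: 0.153
```

```bash
cat > st.py <<'E'
from h import *
np.set_printoptions(precision=1,suppress=True)
d=np.array([-.5,.866,0]);l=np.array([.866,.5,0])
p,R,s=pose(); f=s['force']
print('t',round(s['time_s'],2),'TCP d,l,z',p@d,p@l,p[2],'yaw',np.degrees(np.arctan2(R[1,0],R[0,0])),'grip',s['grip_width'],'F d,l,z',f@d,f@l,f[2],'M',s['wrist_torque'], 'tilt z',np.round(R[:,2],4))
E
python3 st.py; python3 - <<'E'
from h import *
p,R,s=pose(); np.savez('w4.npz',p=p,R=R)
im=cams.capture('wrist'); cv2.imwrite('pics/w4.png',im[:,:,::-1]); cv2.imwrite('pics/w4b.png',cv2.resize(im[:,:,::-1],(768,576),interpolation=cv2.INTER_CUBIC))
E
```

```text
t 4.6 TCP d,l,z -227.77788311471187 686.493978418393 98.62744661673904 yaw 30.40007949073231 grip 0.1528684570465804 F d,l,z 0.6502208925080961 -1.9117820786727167 3.5167662678993863 M [-0.2  0.1  0. ] tilt z [ 0. -0. -1.]
```

View pics/w4b.png

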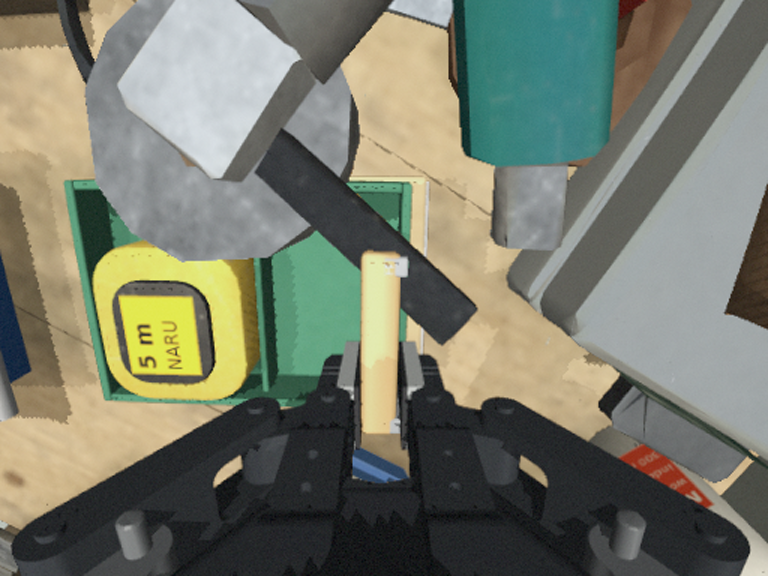

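Gripped: the opening reads 13 mm on the 12 mm bar, and the tray is level. Next I'll slide it sideways onto the dock's line and forward.

Emit:
carry_out --steps '[-0.06, -0.1, 0.05, 0, 0, 0, -1, -0.06, -0.2, 0.05, 0, 0, 0, -1, -0.06, -0.2, 0, 0, 0, 0, -1, -0.06, -0.2, 0, 0, 0, 0, -1, -0.06, -0.2, 0, 0, 0, 0, -1, -0.06, -0.2, 0, 0, 0, 0, -1, -0.06, -0.2, 0, 0, 0, 0, -1, -0.06, -0.2, 0, 0, 0, 0, -1, -0.06, -0.2, 0, 0, 0, 0, -1, -0.06, -0.2, 0, 0, 0, 0, -1, -0.06, -0.2, 0, 0, 0, 0, -1, -0.06, -0.2, 0, 0, 0, 0, -1, 0, -0.2, 0, 0, 0, 0, -1, 0, -0.2, 0, 0, 0, 0, -1, 0, 0, 0, 0, 0, 0, -1, 0, 0, 0, 0, 0, 0, -1]' --grip_force 70

```text
time_s: 5.98
eef_pos: [689.3, 165.2, 98.7]
ee_rot: [0.001, 0.965, 0.262, 0.001]
force: [1.0, -1.8, 7.2]
grip_width: 0.14
```

```bash
python3 st.py; python3 - <<'E'
from h import *
p,R,s=pose(); np.savez('w5.npz',p=p,R=R)
im=cams.capture('wrist'); cv2.imwrite('pics/w5.png',im[:,:,::-1]); cv2.imwrite('pics/w5b.png',cv2.resize(im[:,:,::-1],(768,576),interpolation=cv2.INTER_CUBIC))
E
```

```text
t 5.98 TCP d,l,z -201.5720807443494 679.5568497810359 98.67492644208359 yaw 30.37600814680257 grip 0.14033614471921893 F d,l,z -2.050501901811836 -0.037274518995621064 7.160022808954248 M [-0.4 -0.1 -0. ] tilt z [ 0. -0. -1.]
```

View pics/w5b.png

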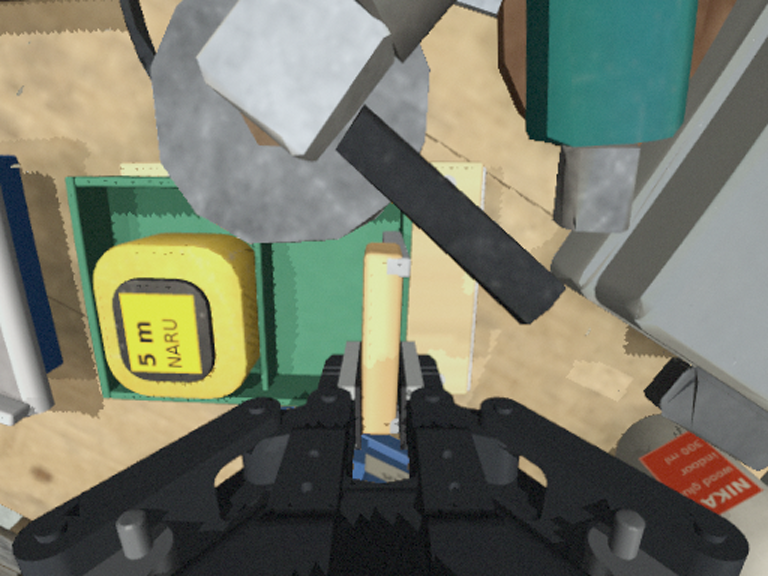

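```bash
python3 - <<'E'
from h import *
np.set_printoptions(precision=1,suppress=True)
d=np.array([-.5,.866,0]);l=np.array([.866,.5,0])
L=lambda X: np.array([X@d,X@l])
P={'w4':[(361.5,251),(399,252),(66,181),(104,402)],'w5':[(365,244),(402,246),(67,178),(108,397)]}
for n in P:
    im=cv2.imread(f'pics/{n}.png')[:,:,::-1]
    crop(im,35,110,85,275,4,f'pics/{n}n.png'); crop(im,230,150,290,290,4,f'pics/{n}h.png')
    w=np.load(n+'.npz');W=cam('wrist',(w['p'],w['R'])); t=L(w['p'])
    a=P[n]
    print(n,t,[L(onz(W,(x/1.5,y/1.5),126))-t for x,y in a[:2]],[L(onz(W,(x/1.5,y/1.5),80))-t for x,y in a[2:]])
a=[cv2.imread(f'pics/{n}{k}.png') for n in('w4','w5') for k in 'nh']
h=max(x.shape[0] for x in a)
cv2.imwrite('pics/cmp45.png',np.hstack([cv2.copyMakeBorder(x,0,h-x.shape[0],0,4,0) for x in a])[:600,:])
E
```

```text
w4 [-227.8  686.5] [array([ 6.4, 48.3]), array([-4.5, 48.1])] [array([127.3,  67.8]), array([130.1, -32.7])]
w5 [-201.6  679.6] [array([ 5.4, 50.3]), array([-5.3, 49.8])] [array([126.5,  69. ]), array([127.3, -29.7])]
```

View pics/cmp45.png

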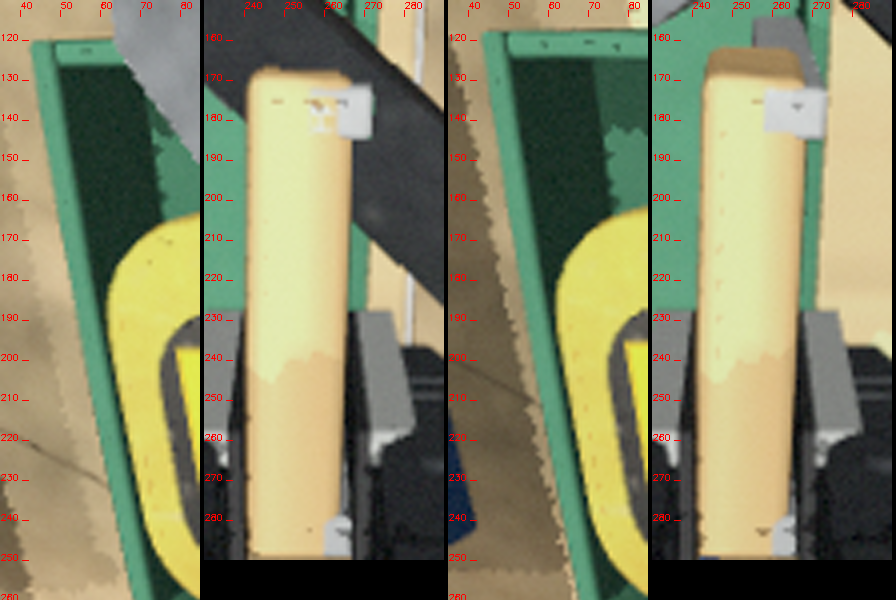

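Emit:
carry_out --steps '[-0.01, -0.15, 0, 0, 0, 0, -1, -0.01, -0.25, 0, 0, 0, 0, -1, -0.01, -0.25, 0, 0, 0, 0, -1, -0.01, -0.25, 0, 0, 0, 0, -1, -0.01, -0.25, 0, 0, 0, 0, -1, -0.01, -0.25, 0, 0, 0, 0, -1, -0.01, -0.25, 0, 0, 0, 0, -1, 0, -0.25, 0, 0, 0, 0, -1, 0, -0.25, 0, 0, 0, 0, -1, 0, -0.25, 0, 0, 0, 0, -1, 0, -0.25, 0, 0, 0, 0, -1, 0, -0.25, 0, 0, 0, 0, -1, 0, -0.25, 0, 0, 0, 0, -1, 0, -0.25, 0, 0, 0, 0, -1, 0, -0.25, 0, 0, 0, 0, -1, 0, -0.25, 0, 0, 0, 0, -1, 0, -0.25, 0, 0, 0, 0, -1, 0, -0.25, 0, 0, 0, 0, -1, 0, -0.1, 0, 0, 0, 0, -1, 0, 0, 0, 0, 0, 0, -1]'

```text
time_s: 7.7
eef_pos: [666.0, 203.7, 98.7]
ee_rot: [0.001, 0.965, 0.262, 0.002]
force: [0.2, -1.3, 7.3]
grip_width: 0.144
```

```bash
python3 st.py; python3 - <<'E'
from h import *
p,R,s=pose(); np.savez('w6.npz',p=p,R=R)
im=cams.capture('wrist'); cv2.imwrite('pics/w6.png',im[:,:,::-1]); cv2.imwrite('pics/w6b.png',cv2.resize(im[:,:,::-1],(768,576),interpolation=cv2.INTER_CUBIC))
im=cams.capture('scene'); cv2.imwrite('pics/s6.png',im[:,:,::-1]);crop(im,165,150,270,310,3,'pics/s6b.png')
im=cams.capture('side'); cv2.imwrite('pics/d6.png',im[:,:,::-1]);crop(im,190,155,345,305,4,'pics/d6b.png')
E
```

```text
t 7.7 TCP d,l,z -156.56872966454605 678.6165631572424 98.67349926902853 yaw 30.387559735723055 grip 0.143688568062879 F d,l,z -1.237133758659058 -0.45683513762838235 7.286415994944887 M [-0.5 -0.2 -0. ] tilt z [ 0. -0. -1.]
```

View pics/w6b.png

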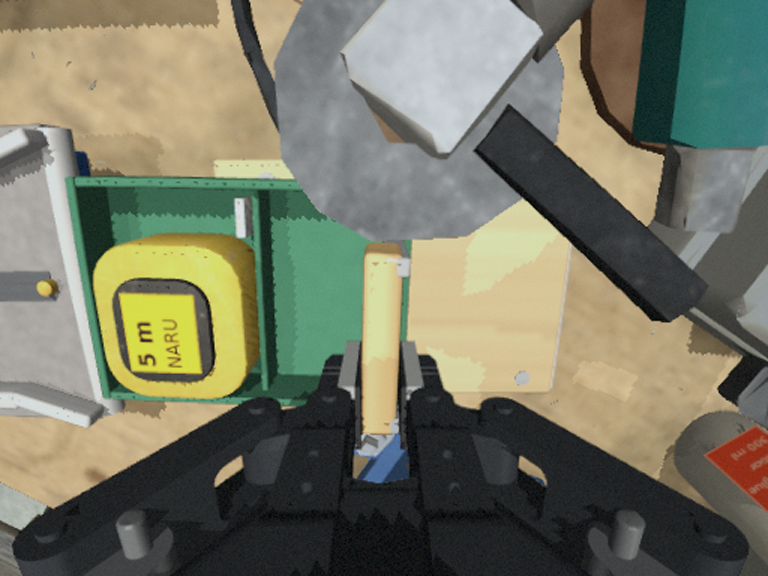

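View pics/d6b.png

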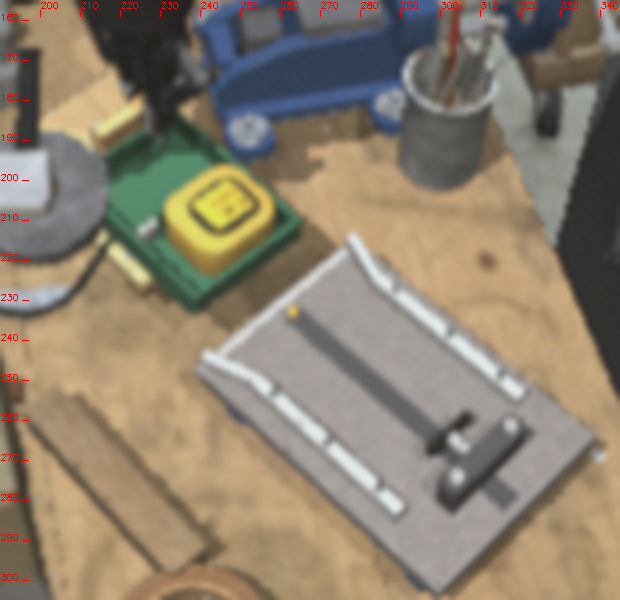

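View pics/s6b.png

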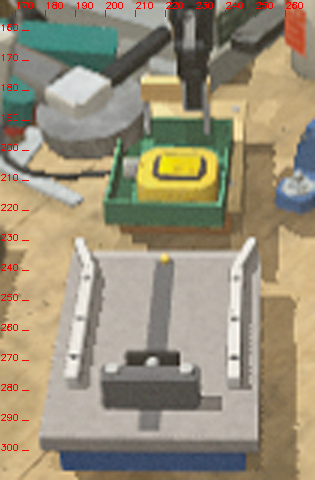

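```bash
python3 - <<'E'
from h import *
np.set_printoptions(precision=1,suppress=True)
d=np.array([-.5,.866,0]);l=np.array([.866,.5,0])
L=lambda X: np.array([X@d,X@l])
w=np.load('w6.npz');W=cam('wrist',(w['p'],w['R'])); t=L(w['p'])
f=lambda pts,z:[L(onz(W,(x/1.5,y/1.5),z)) for x,y in pts]
print('tray z80',f([(67,180),(105,400)],80),'side edges',f([(290,183),(250,398)],80))
print('bar ctr z50+',f([(60,128),(116,405)],51),'tips flare z64',f([(35,133),(100,420)],64))
print('pin z56',f([(45,288)],56),'slot z50',f([(20,273),(20,298)],50))
S=cam('scene');D=cam('side')
for n,C in(('S',S),('D',D)):
  g={'S':[(200,217.5),(240,218)],'D':[(236,230.5),(264,210)]}[n]
  print(n,'tray nose z80',[L(onz(C,p,80)) for p in g])
im=cv2.imread('pics/s6.png')[:,:,::-1];crop(im,190,170,260,245,7,'pics/s6c.png')
im=cv2.imread('pics/d6.png')[:,:,::-1];crop(im,210,180,290,245,7,'pics/d6c.png')
E
```

```text
tray z80 [array([-29.9, 746.8]), array([-27.4, 647.3])] side edges [array([-120.4,  744.9]), array([-96.8, 650. ])]
bar ctr z50+ [array([ -8.3, 769.9]), array([-10.4, 626.2])] tips flare z64 [array([ -6.2, 766.8]), array([ -9.5, 625.2])]
pin z56 [array([ 10.9, 694.7])] slot z50 [array([ 28.4, 700.9]), array([ 31.8, 687.5])]
S tray nose z80 [array([-24.4, 744.6]), array([-23.7, 645.2])]
D tray nose z80 [array([-31.1, 756.7]), array([-28.5, 654. ])]
```

View pics/s6c.png

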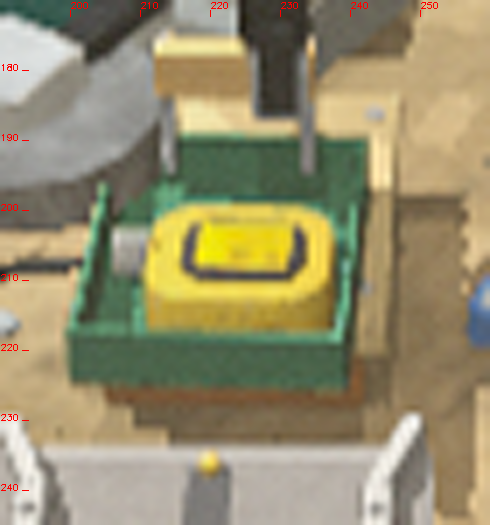

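View pics/d6c.png

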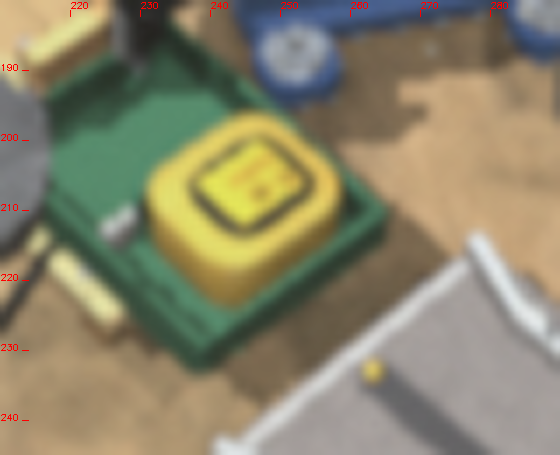

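```bash
python3 - <<'E'
from h import *
np.set_printoptions(precision=2,suppress=True)
d=np.array([-.5,.866,0]);l=np.array([.866,.5,0])
L=lambda X: np.array([X@d,X@l])
for n in('w4','w5','w6'):
    w=np.load(n+'.npz');W=cam('wrist',(w['p'],w['R']))
    im=cv2.imread(f'pics/{n}.png'); hsv=cv2.cvtColor(im,cv2.COLOR_BGR2HSV)
    m=cv2.inRange(hsv,(60,70,40),(90,255,255)); m[:115]=0
    N=[];B=[];T=[]
    for y in range(130,258):
        c=np.where(m[y,:160])[0]
        if len(c): N.append(L(onz(W,(c[0]-.5,y),80)))
    for x in range(78,160):
        c=np.where(m[:300,x])[0]
        if len(c): B.append(L(onz(W,(x,c[-1]+.5),80)))
    for x in range(52,75):
        c=np.where(m[:300,x])[0]
        if len(c): T.append(L(onz(W,(x,c[0]-.5),80)))
    N,B,T=map(np.array,(N,B,T))
    def rob(u,v):
        k=np.ones(len(u),bool)
        for _ in range(5):
            q=np.polyfit(u[k],v[k],1); r=abs(np.polyval(q,u)-v); k=r<max(.6,2*np.median(r))
        return q,k.sum(),np.median(r)
    q,a,b=rob(N[:,1],N[:,0]); print(n,'nose d at l697',np.polyval(q,697),'heading deg CCW', np.degrees(q[0]),a,b)
    q,a,b=rob(B[:,0],B[:,1]); print('  inner side slope CCW deg',-np.degrees(q[0]),'l',np.polyval(q,B[:,0].mean()),a,b)
    q,a,b=rob(T[:,0],T[:,1]); print('  outer l',np.median(T[:,1]),a,b)
# dock bar in w6: white line
E
python3 - <<'E'
import cv2
im=cv2.imread('pics/w6.png'); cv2.imwrite('pics/w6d.png',cv2.resize(im[75:290,0:110],None,fx=2.75*1,fy=2.75,interpolation=cv2.INTER_CUBIC))
E
```

```text
w4 nose d at l697 -98.6089222585189 heading deg CCW -0.7791324850351782 128 0.1771905148641295
  inner side slope CCW deg -0.8213987458990407 l 654.9208474038618 81 0.21245360106843236
  outer l 754.1658489753663 23 1.5837206073153993
w5 nose d at l697 -72.79353559052296 heading deg CCW -1.4257238139962782 128 0.1790617549075577
  inner side slope CCW deg -1.423614875956364 l 648.9220743948612 81 0.1843179747065733
  outer l 749.0599522919474 23 0.0016704837209999823
w6 nose d at l697 -27.848440803634688 heading deg CCW -1.4203269241680125 128 0.17177019612840638
  inner side slope CCW deg -1.0460020378874333 l 647.9200663134025 80 0.1987215777911615
  outer l 748.1095568134301 23 0.18224192821730867
```

View pics/w6d.png

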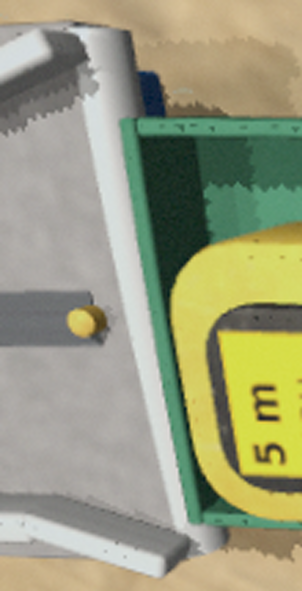

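```bash
python3 - <<'E'
from h import *
np.set_printoptions(precision=2,suppress=True)
d=np.array([-.5,.866,0]);l=np.array([.866,.5,0])
L=lambda X: np.array([X@d,X@l])
def rob(u,v):
    k=np.ones(len(u),bool)
    for _ in range(6):
        q=np.polyfit(u[k],v[k],1); r=abs(np.polyval(q,u)-v); k=r<max(.6,2*np.median(r))
    return q,k.sum(),np.median(r)
for n,z,rows,xl in(('w6',55,range(115,250),lambda y:(28+ (y-115)*.24,52+(y-115)*.24)),('w1',55,range(112,212),lambda y:(160+(y-112)*.08,172+(y-112)*.1))):
    w=np.load(n+'.npz');W=cam('wrist',(w['p'],w['R']))
    g=cv2.GaussianBlur(cv2.cvtColor(cv2.imread(f'pics/{n}.png'),cv2.COLOR_BGR2GRAY),(3,3),0).astype(float)
    P=[]
    for y in rows:
        a,b=map(int,xl(y)); gr=np.diff(g[y,a:b]); i=np.argmax(gr); P.append(L(onz(W,(a+i+.5,y),z)))
    P=np.array(P); q,a,b=rob(P[:,1],P[:,0]); print(n,'bar inner edge d@694',np.polyval(q,694),'heading CCW',np.degrees(q[0]),a,len(P),b)
# guides/slot from w1
w=np.load('w1.npz');W=cam('wrist',(w['p'],w['R']))
g=cv2.GaussianBlur(cv2.cvtColor(cv2.imread('pics/w1.png'),cv2.COLOR_BGR2GRAY),(3,3),0).astype(float)
def edge(xs,y0,y1,sgn,z):
    P=[]
    for x in xs:
        a=np.diff(g[y0:y1,x])*sgn; P.append(L(onz(W,(x,y0+np.argmax(a)+.5),z)))
    P=np.array(P);q,a,b=rob(P[:,0],P[:,1]);return 'slope CCW',-np.degrees(q[0]),'l@20',np.polyval(q,20),'l@100',np.polyval(q,100),a,len(P),b
print('slot top',edge(range(75,158),155,168,-1,50)); print('slot bot',edge(range(75,158),167,178,1,50))
print('guide outer inneredge',edge(range(42,130),121,131,-1,64)); print('guide inner inneredge',edge(range(62,145),203,211,1,64))
E
```

```text
w6 bar inner edge d@694 -7.814227989396102 heading CCW 10.470732412422777 103 135 2.1246150843509213
w1 bar inner edge d@694 1.254830701550313 heading CCW 0.9816128796842603 91 100 0.35345318667489956
slot top ('slope CCW', np.float64(0.9914823281008236), 'l@20', np.float64(702.2869787843867), 'l@100', np.float64(700.902608296331), np.int64(74), 83, np.float64(0.2800116263528025))
slot bot ('slope CCW', np.float64(0.5797656675499058), 'l@20', np.float64(686.0111038923251), 'l@100', np.float64(685.2015983092235), np.int64(69), 83, np.float64(0.27820831656538303))
guide outer inneredge ('slope CCW', np.float64(0.8193679285939324), 'l@20', np.float64(748.9886807572595), 'l@100', np.float64(747.8446273061227), np.int64(74), 88, np.float64(0.292706450506671))
guide inner inneredge ('slope CCW', np.float64(1.0217479580087272), 'l@20', np.float64(640.8286110659803), 'l@100', np.float64(639.4019817865578), np.int64(83), 83, np.float64(0.44029023683344803))
```

Emit:
carry_out --steps '[0.04, 0, 0, 0, 0, -0.07, -1, 0.04, 0, 0, 0, 0, -0.07, -1, 0.04, 0, 0, 0, 0, -0.07, -1, 0.04, 0, 0, 0, 0, -0.07, -1, 0, 0, 0, 0, 0, -0.07, -1, 0, 0, 0, 0, 0, -0.07, -1, 0, 0, 0, 0, 0, 0, -1, 0, 0, 0, 0, 0, 0, -1]'

```text
time_s: 8.52
eef_pos: [667.4, 204.8, 98.7]
ee_rot: [0.0, 0.96, 0.28, 0.002]
force: [1.1, -0.0, 7.2]
grip_width: 0.145
```

```bash
cat > tr.py <<'E'
import sys
from h import *
np.set_printoptions(precision=2,suppress=True)
d=np.array([-.5,.866,0]);l=np.array([.866,.5,0])
L=lambda X: np.array([X@d,X@l])
def rob(u,v):
    k=np.ones(len(u),bool)
    for _ in range(6):
        q=np.polyfit(u[k],v[k],1); r=abs(np.polyval(q,u)-v); k=r<max(.6,2*np.median(r))
    return q,k.sum(),np.median(r)
n=sys.argv[1]
p,R,s=pose(); np.savez(n+'.npz',p=p,R=R)
im=cams.capture('wrist')[:,:,::-1]; cv2.imwrite(f'pics/{n}.png',im); cv2.imwrite(f'pics/{n}b.png',cv2.resize(im,(768,576),interpolation=cv2.INTER_CUBIC))
W=cam('wrist',(p,R)); hsv=cv2.cvtColor(im,cv2.COLOR_BGR2HSV)
m=cv2.inRange(hsv,(60,70,40),(90,255,255)); m[:115]=0
N=[];B=[];T=[]
for y in range(130,255):
    c=np.where(m[y,:160])[0]
    if len(c): N.append(L(onz(W,(c[0]-.5,y),80)))
for x in range(78,160):
    c=np.where(m[:300,x])[0]
    if len(c): B.append(L(onz(W,(x,c[-1]+.5),80))); T.append(L(onz(W,(x,c[0]-.5),80)))
N,B,T=map(np.array,(N,B,T))
q,a,b=rob(N[:,1],N[:,0]); dn=np.polyval(q,695); print('nose tip d',dn,'head CCW', np.degrees(q[0]),a)
q1,a,b=rob(B[:,0],B[:,1]); print('inner CCW',-np.degrees(q1[0]),'l@nose',np.polyval(q1,dn),a)
q2,a,b=rob(T[:,0],T[:,1]); print('outer CCW',-np.degrees(q2[0]),'l@nose',np.polyval(q2,dn),a)
lc=(np.polyval(q1,dn)+np.polyval(q2,dn))/2; print('nose ctr l',lc,'target',694.5-.0152*(dn-20))
E
python3 st.py; python3 tr.py w7
```

```text
t 8.52 TCP d,l,z -156.34229614123294 680.3199393983247 98.66214389160996 yaw 32.479756969840665 grip 0.14503253245087228 F d,l,z -0.5944477409002757 0.9536659255579379 7.165797564336309 M [-0.3 -0.1 -0.1] tilt z [ 0.  0. -1.]
nose tip d -27.05195989784326 head CCW 0.46156966999726795 125
inner CCW 1.0564232302818284 l@nose 645.813059546579 82
outer CCW 0.34396439518313504 l@nose 746.1880586882232 82
nose ctr l 696.000559117401 target 695.2151897904472
```

View pics/w7b.png

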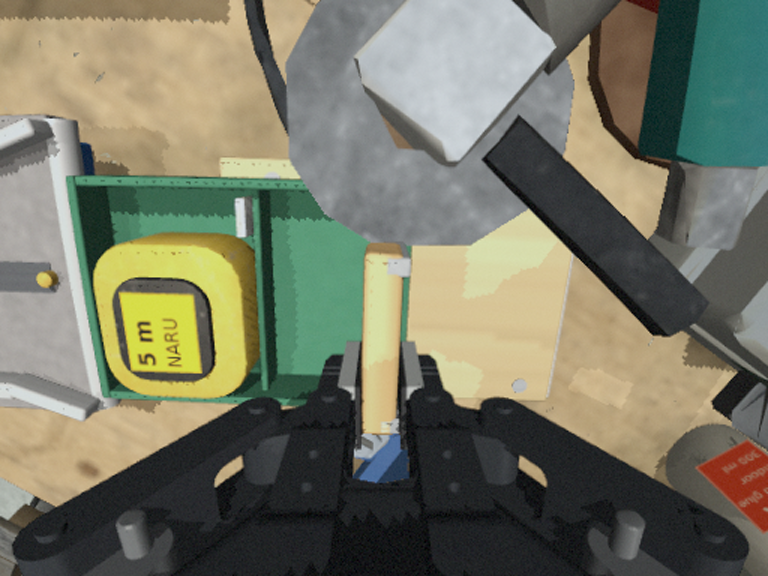

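Emit:
carry_out --steps '[0, -0.15, 0, 0, 0, -0.02, -1, 0, -0.25, 0, 0, 0, -0.02, -1, 0, -0.25, 0, 0, 0, 0, -1, 0, -0.25, 0, 0, 0, 0, -1, 0, -0.25, 0, 0, 0, 0, -1, 0, -0.25, 0, 0, 0, 0, -1, 0, -0.25, 0, 0, 0, 0, -1, 0, -0.25, 0, 0, 0, 0, -1, 0, -0.25, 0, 0, 0, 0, -1, 0, -0.25, 0, 0, 0, 0, -1, 0, -0.1, 0, 0, 0, 0, -1, 0, 0, 0, 0, 0, 0, -1]'

```text
time_s: 9.57
eef_pos: [653.9, 225.6, 98.6]
ee_rot: [0.001, 0.96, 0.281, 0.002]
force: [0.7, -1.5, 6.9]
grip_width: 0.141
```

```bash
python3 st.py; python3 tr.py w8; python3 - <<'E'
from h import *
im=cams.capture('scene'); crop(im,180,170,260,260,6,'pics/s8c.png')
E
```

```text
t 9.57 TCP d,l,z -131.55519657166235 679.080315764038 98.63407584479937 yaw 32.68806607030843 grip 0.14088476570305197 F d,l,z -1.623265172940156 -0.12000525784927218 6.905598348432151 M [-0.5 -0.2 -0.1] tilt z [ 0. -0. -1.]
nose tip d -2.026074984332979 head CCW 0.9982584547792198 125
inner CCW 1.593235454420763 l@nose 643.529767751094 80
outer CCW 0.8805437433597623 l@nose 743.8981323835746 82
nose ctr l 693.7139500673343 target 694.8347963397619
```

View pics/w8b.png

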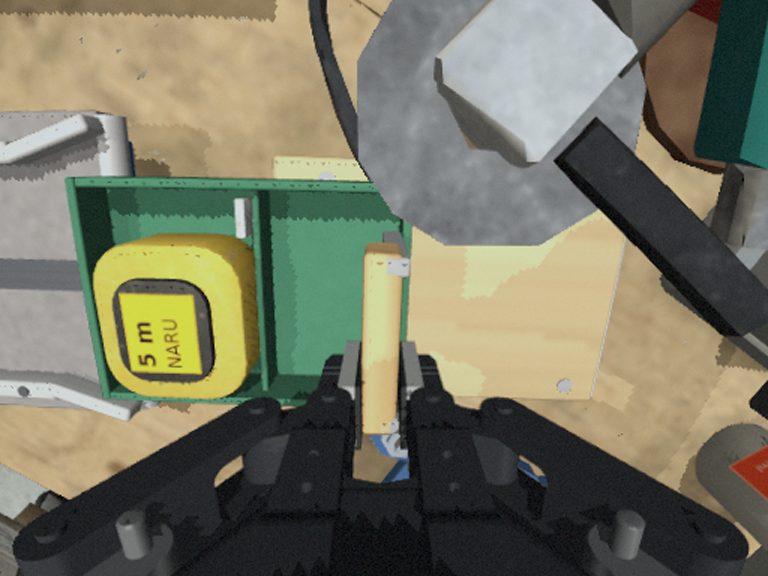

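View pics/s8c.png

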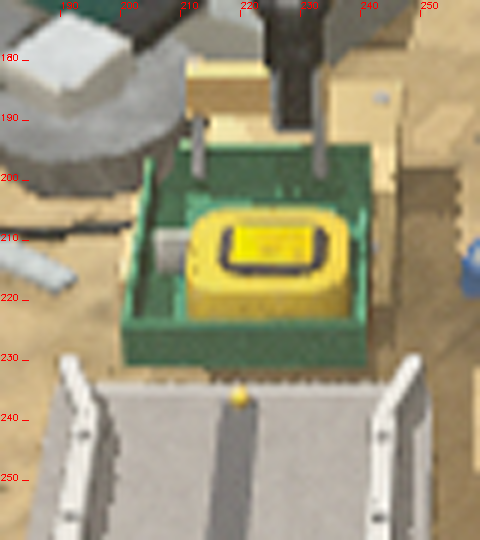

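Emit:
carry_out --steps '[0.02, -0.15, 0, 0, 0, 0, -1, 0.02, -0.25, 0, 0, 0, 0, -1, 0.02, -0.25, 0, 0, 0, 0, -1, 0.02, -0.25, 0, 0, 0, 0, -1, 0.02, -0.25, 0, 0, 0, 0, -1, 0.02, -0.25, 0, 0, 0, 0, -1, 0.02, -0.25, 0, 0, 0, 0, -1, 0.02, -0.25, 0, 0, 0, 0, -1, 0.02, -0.25, 0, 0, 0, 0, -1, 0.01, -0.25, 0, 0, 0, 0, -1, 0, -0.1, 0, 0, 0, 0, -1, 0, 0, 0, 0, 0, 0, -1]'

```text
time_s: 10.67
eef_pos: [642.1, 247.6, 98.7]
ee_rot: [0.001, 0.96, 0.281, 0.002]
force: [0.9, -1.9, 7.1]
grip_width: 0.14
```

```bash
python3 st.py; python3 tr.py w9; python3 - <<'E'
from h import *
im=cams.capture('scene'); crop(im,180,170,260,260,6,'pics/s9c.png')
E
```

```text
t 10.67 TCP d,l,z -106.62069731515012 679.819055124347 98.6713311531581 yaw 32.68145683880121 grip 0.13965480549792025 F d,l,z -2.0817572245381712 -0.17803568920410962 7.06200214301611 M [-0.6 -0.2 -0. ] tilt z [ 0. -0. -1.]
nose tip d 22.98761795789425 head CCW 1.0479286050439423 125
inner CCW 1.0186577505300662 l@nose 644.4758766171326 82
outer CCW 1.0728992821689534 l@nose 744.5105653731689 82
nose ctr l 694.4932209951508 target 694.45458820704
```

View pics/s9c.png

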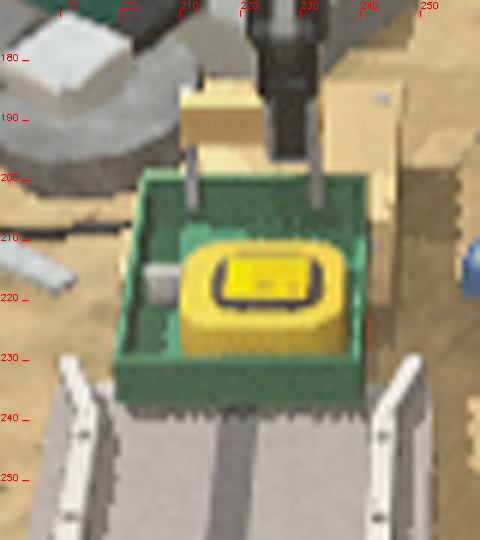

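Emit:
carry_out --steps '[0, 0, -0.06, 0, 0, 0, -1, 0, 0, -0.06, 0, 0, 0, -1, 0, 0, -0.06, 0, 0, 0, -1, 0.01, -0.15, 0, 0, 0, 0, -1, 0.01, -0.25, 0, 0, 0, 0, -1, 0.01, -0.25, 0, 0, 0, 0, -1, 0.01, -0.25, 0, 0, 0, 0, -1, 0.01, -0.25, 0, 0, 0, 0, -1, 0.01, -0.25, 0, 0, 0, 0, -1, 0, -0.25, 0, 0, 0, 0, -1, 0, -0.25, 0, 0, 0, 0, -1, 0, -0.1, 0, 0, 0, 0, -1, 0, 0, 0, 0, 0, 0, -1]'

```text
time_s: 11.85
eef_pos: [630.5, 265.6, 99.0]
ee_rot: [-0.0, 0.96, 0.282, -0.0]
force: [0.7, 0.3, -1.6]
grip_width: 0.143
```

```bash
python3 st.py; python3 tr.py w10
```

```text
t 11.85 TCP d,l,z -85.23081306663641 678.7640747125308 98.99286716171642 yaw 32.71682406859128 grip 0.14308515500535995 F d,l,z -0.07048161210536935 0.7368369309008305 -1.5849084922501457 M [ 0.1 -0.   0. ] tilt z [-0.  0. -1.]
nose tip d 45.38115046890899 head CCW 1.0881871416572912 125
inner CCW 1.020609229438232 l@nose 642.9525455905192 82
outer CCW 0.9885593698223522 l@nose 743.5882193715667 82
nose ctr l 693.2703824810429 target 694.1142065128726
```

Emit:
carry_out --steps '[0.02, -0.1, 0.05, 0, 0, 0, -1, 0.02, -0.2, 0, 0, 0, 0.01, -1, 0.02, -0.25, 0, 0, 0, 0.01, -1, 0.02, -0.25, 0, 0, 0, 0, -1, 0.02, -0.25, 0, 0, 0, 0, -1, 0.02, -0.25, 0, 0, 0, 0, -1, 0.01, -0.25, 0, 0, 0, 0, -1, 0.01, -0.25, 0, 0, 0, 0, -1, 0.01, -0.25, 0, 0, 0, 0, -1, 0, -0.25, 0, 0, 0, 0, -1, 0, -0.2, 0, 0, 0, 0, -1, 0, 0, 0, 0, 0, 0, -1]'

```text
time_s: 12.9
eef_pos: [618.2, 287.6, 98.5]
ee_rot: [-0.0, 0.96, 0.281, -0.0]
force: [-0.0, -0.9, -2.3]
grip_width: 0.143
```

```bash
python3 st.py; python3 tr.py w11
```

```text
t 12.9 TCP d,l,z -60.05870822735335 679.153569066501 98.50897039027473 yaw 32.62307633964848 grip 0.1427679628509344 F d,l,z -0.7398862013716063 -0.44803009439511393 -2.2951489772086653 M [-0.  -0.1 -0. ] tilt z [-0.  0. -1.]
nose tip d 69.80002455882655 head CCW 1.0005301233626545 125
inner CCW 1.2044094134660377 l@nose 643.9558914544982 81
outer CCW 0.887747762316747 l@nose 744.238989553764 82
nose ctr l 694.0974405041311 target 693.7430396267058
```

View pics/w11b.png

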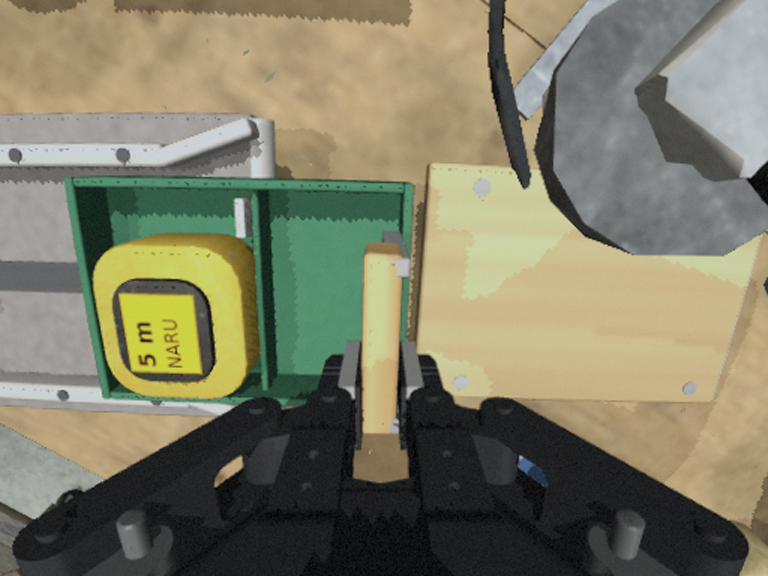

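Emit:
carry_out --steps '[0, -0.15, -0.03, 0, 0, 0, -1, 0, -0.25, 0, 0, 0, 0.01, -1, 0.01, -0.25, 0, 0, 0, 0, -1, 0, -0.25, 0, 0, 0, 0, -1, 0.01, -0.25, 0, 0, 0, 0, -1, 0.01, -0.25, 0, 0, 0, 0, -1, 0.01, -0.25, 0, 0, 0, 0, -1, 0.01, -0.25, 0, 0, 0, 0, -1, 0.01, -0.25, 0, 0, 0, 0, -1, 0.01, -0.25, 0, 0, 0, 0, -1, 0.01, -0.25, 0, 0, 0, 0, -1, 0.01, -0.25, 0, 0, 0, 0, -1, 0, -0.2, 0, 0, 0, 0, -1, 0, 0, 0, 0, 0, 0, -1]'

```text
time_s: 14.12
eef_pos: [602.3, 314.2, 98.9]
ee_rot: [-0.0, 0.96, 0.28, -0.0]
force: [0.2, 0.5, -2.1]
grip_width: 0.143
```

```bash
python3 st.py; python3 tr.py w12; python3 - <<'E'
from h import *
im=cams.capture('scene'); crop(im,170,200,270,310,5,'pics/s12c.png')
E
```

```text
t 14.12 TCP d,l,z -29.095433388264098 678.6935393707706 98.90431792724843 yaw 32.5715641786129 grip 0.14263641715029957 F d,l,z 0.3017584215938365 0.4021001818585237 -2.1478766581209854 M [-0.1 -0.2  0. ] tilt z [-0.  0. -1.]
nose tip d 100.57252738264829 head CCW 0.9681486317497799 125
inner CCW 1.3383107552164477 l@nose 643.559519187677 73
outer CCW 0.8359702171412379 l@nose 744.0318769340498 82
nose ctr l 693.7956980608634 target 693.2752975837838
```

View pics/s12c.png

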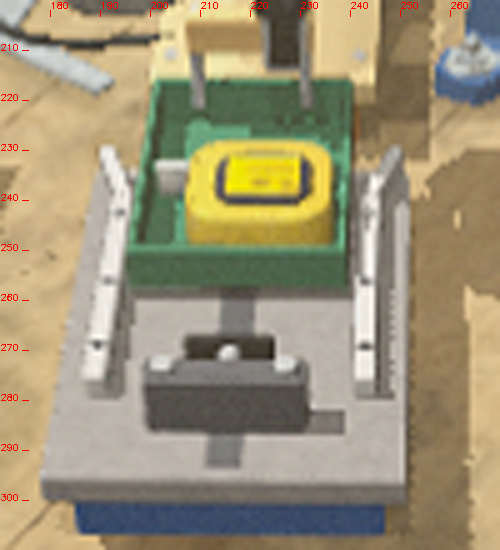

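Emit:
carry_out --steps '[0, -0.15, 0, 0, 0, 0, -1, 0, -0.25, 0, 0, 0, 0, -1, 0, -0.25, 0, 0, 0, 0, -1, 0, -0.25, 0, 0, 0, 0, -1, 0, -0.25, 0, 0, 0, 0, -1, 0, -0.25, 0, 0, 0, 0, -1, 0.01, -0.25, 0, 0, 0, 0, -1, 0.01, -0.25, 0, 0, 0, 0, -1, 0.01, -0.25, 0, 0, 0, 0, -1, 0.01, -0.25, 0, 0, 0, 0, -1, 0.01, -0.25, 0, 0, 0, 0, -1, 0.01, -0.25, 0, 0, 0, 0, -1, 0.01, -0.25, 0, 0, 0, 0, -1, 0.01, -0.25, 0, 0, 0, 0, -1, 0.01, -0.25, 0, 0, 0, 0, -1, 0.01, -0.15, 0, 0, 0, 0, -1, 0, 0, 0, 0, 0, 0, -1, 0, 0, 0, 0, 0, 0, -1]'

```text
time_s: 15.72
eef_pos: [582.8, 346.6, 98.8]
ee_rot: [-0.0, 0.96, 0.28, -0.0]
force: [-0.3, 0.5, -0.5]
grip_width: 0.142
```

```bash
python3 st.py; python3 tr.py w13; python3 - <<'E'
from h import *
im=cams.capture('scene'); crop(im,170,200,270,310,5,'pics/s13c.png')
im=cams.capture('side'); crop(im,220,190,345,305,5,'pics/d13c.png')
E
```

```text
t 15.72 TCP d,l,z 8.765107926657151 677.9629416568704 98.80403825706286 yaw 32.55979052425338 grip 0.14228216481859973 F d,l,z 0.617145704794728 0.025841527119582847 -0.5201536574143404 M [-0.1 -0.1  0. ] tilt z [-0.  0. -1.]
nose tip d 138.48176508939946 head CCW 1.0314591108576494 116
inner CCW 0.8493695970920104 l@nose 643.2258172185994 82
outer CCW 0.7670695168494314 l@nose 743.3369521982971 82
nose ctr l 693.2813847084483 target 692.6990771706411
```

View pics/s13c.png

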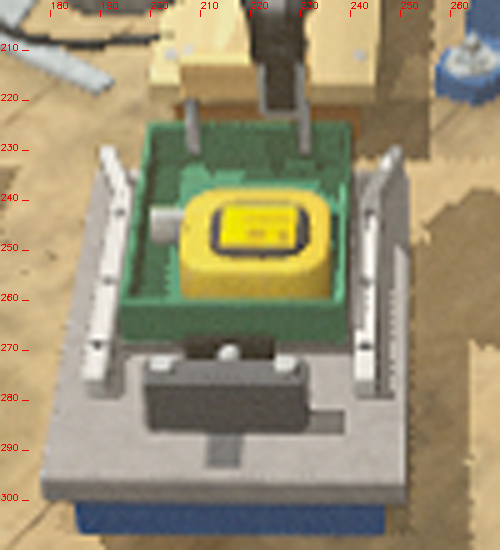

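View pics/d13c.png

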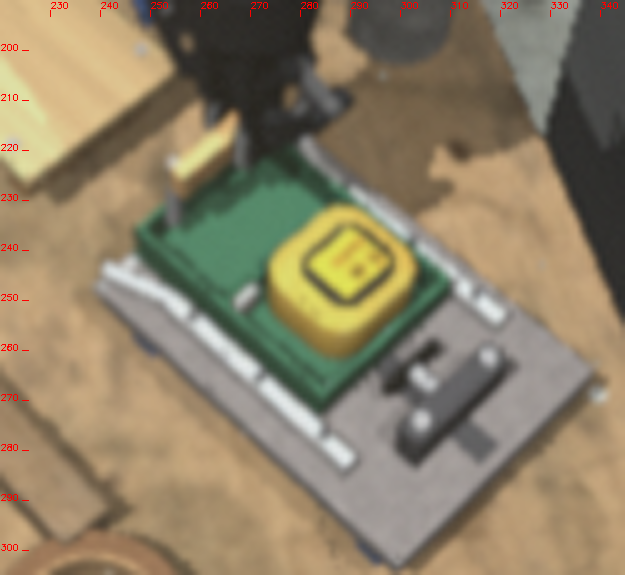

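View pics/w13b.png

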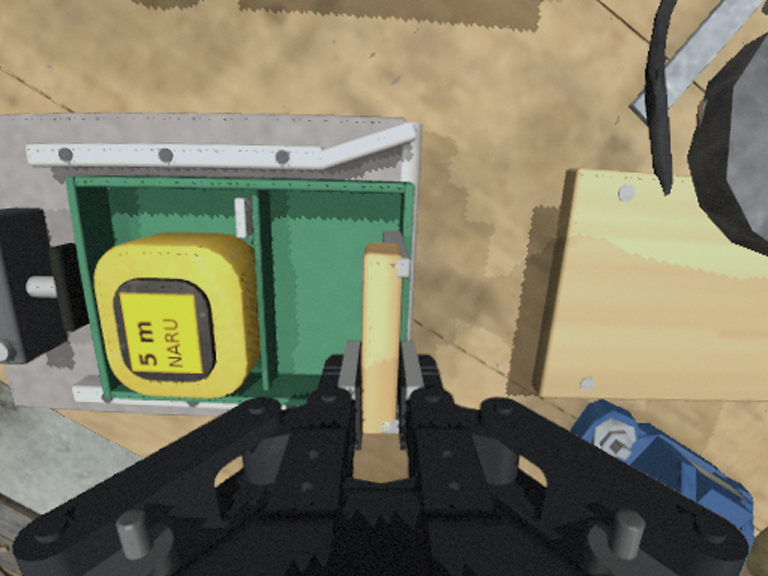

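Emit:
carry_out --steps '[0, -0.12, 0, 0, 0, 0, -1, 0, -0.12, 0, 0, 0, 0, -1, 0, -0.12, 0, 0, 0, 0, -1, 0, -0.12, 0, 0, 0, 0, -1, 0, -0.12, 0, 0, 0, 0, -1, 0, -0.12, 0, 0, 0, 0, -1, 0, 0, 0, 0, 0, 0, -1, 0, 0, 0, 0, 0, 0, -1]'

```text
time_s: 16.53
eef_pos: [579.0, 352.5, 98.9]
ee_rot: [-0.0, 0.96, 0.28, -0.0]
force: [0.9, 0.3, -0.9]
grip_width: 0.141
```

```bash
python3 st.py
```

```text
t 16.53 TCP d,l,z 15.789270424283302 677.6751035114581 98.89353546908069 yaw 32.556752786828284 grip 0.14103308300567266 F d,l,z -0.2084178458019526 0.9539657972607706 -0.9289612991293458 M [-0.3 -0.2 -0. ] tilt z [-0.  0. -1.]
```

Nose at about d=145.5 and no buffer contact yet. I'll go on in smaller moves.

Emit:
carry_out --steps '[0, -0.1, 0, 0, 0, 0, -1, 0, -0.1, 0, 0, 0, 0, -1, 0, -0.1, 0, 0, 0, 0, -1, 0, 0, 0, 0, 0, 0, -1, 0, 0, 0, 0, 0, 0, -1]'

```text
time_s: 16.95
eef_pos: [577.4, 355.0, 98.9]
ee_rot: [-0.0, 0.96, 0.28, -0.0]
force: [0.9, -0.6, -0.6]
grip_width: 0.144
```

```bash
python3 st.py
```

```text
t 16.95 TCP d,l,z 18.693393699525245 677.5284467403696 98.86188741490801 yaw 32.55393465171118 grip 0.14399819750955756 F d,l,z -1.0135936172969104 0.5031447355883205 -0.5564269752695082 M [-0.3 -0.2 -0. ] tilt z [-0.  0. -1.]
```

Emit:
carry_out --steps '[0, -0.1, 0, 0, 0, 0, -1, 0, -0.1, 0, 0, 0, 0, -1, 0, 0, 0, 0, 0, 0, -1, 0, 0, 0, 0, 0, 0, -1]'

```text
time_s: 17.28
eef_pos: [576.4, 356.7, 98.9]
ee_rot: [-0.0, 0.96, 0.28, -0.0]
force: [0.4, 0.1, -0.3]
grip_width: 0.142
```

```bash
python3 st.py
```

```text
t 17.28 TCP d,l,z 20.6839449103976 677.4450370159346 98.85769831549018 yaw 32.55771881561117 grip 0.14187756110623712 F d,l,z -0.12648132288701996 0.347697401698236 -0.3184261822297586 M [-0.4 -0.2 -0.1] tilt z [-0.  0. -1.]
```

Emit:
carry_out --steps '[0, -0.1, 0, 0, 0, 0, -1, 0, -0.1, 0, 0, 0, 0, -1, 0, 0, 0, 0, 0, 0, -1, 0, 0, 0, 0, 0, 0, -1]'

```text
time_s: 17.62
eef_pos: [575.6, 357.9, 99.0]
ee_rot: [0.0, 0.96, 0.28, 0.0]
force: [2.2, -4.2, 0.8]
grip_width: 0.143
```

```bash
python3 st.py; python3 tr.py w14; python3 - <<'E'
import cv2
im=cv2.imread('pics/w14.png'); cv2.imwrite('pics/w14d.png',cv2.resize(im[110:280,0:120],None,fx=3.5,fy=3.5,interpolation=cv2.INTER_CUBIC))
E
```

```text
t 17.62 TCP d,l,z 22.13726751178109 677.4048676738049 99.02721743644037 yaw 32.543441830838006 grip 0.143491093065223 F d,l,z -4.716174385330589 -0.1489771610547852 0.755268189366562 M [-0.9 -0.5  0. ] tilt z [ 0. -0. -1.]
nose tip d 151.72213315110926 head CCW 0.9274738828031391 123
inner CCW 0.6998134867940514 l@nose 642.7243117223036 81
outer CCW 0.7343222205578195 l@nose 742.8185514701743 82
nose ctr l 692.7714315962389 target 692.4978235761031
```

View pics/w14d.png

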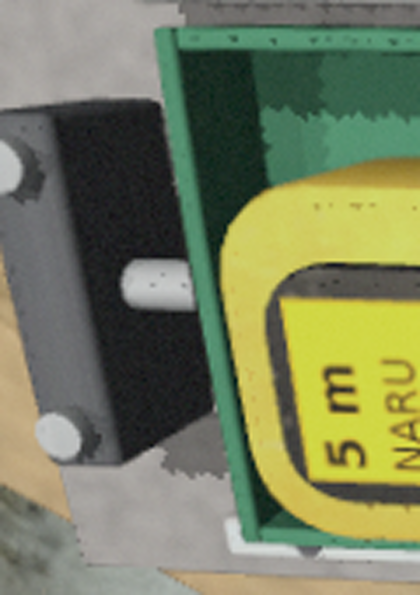

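Emit:
carry_out --steps '[0, -0.1, 0.05, 0, 0, 0, -1, 0, -0.1, 0.03, 0, 0, 0, -1, 0, -0.1, 0, 0, 0, 0, -1, 0, 0, 0, 0, 0, 0, -1, 0, 0, 0, 0, 0, 0, -1]'

```text
time_s: 18.08
eef_pos: [574.6, 359.9, 98.7]
ee_rot: [0.001, 0.96, 0.28, 0.001]
force: [4.5, -7.6, 4.1]
grip_width: 0.141
```

```bash
python3 st.py
```

```text
t 18.08 TCP d,l,z 24.411827336718375 677.5288423223418 98.74528258215625 yaw 32.52536845300214 grip 0.14095805200519718 F d,l,z -8.85716219147417 0.05714998451874287 4.097178822508346 M [-1.4 -0.6  0. ] tilt z [ 0. -0. -1.]
```

Emit:
carry_out --steps '[0, -0.1, 0, 0, 0, 0, -1, 0, -0.1, 0, 0, 0, 0, -1, 0, -0.08, 0, 0, 0, 0, -1, 0, 0, 0, 0, 0, 0, -1, 0, 0, 0, 0, 0, 0, -1]'

```text
time_s: 18.5
eef_pos: [573.3, 361.7, 98.6]
ee_rot: [0.001, 0.96, 0.28, 0.001]
force: [3.6, -9.3, 3.1]
grip_width: 0.138
```

```bash
python3 st.py
```

```text
t 18.5 TCP d,l,z 26.625691156742676 677.3184291272987 98.63794097273315 yaw 32.505469264461375 grip 0.13763497809557715 F d,l,z -9.901989734791426 -1.5168056294657135 3.054416300978376 M [-1.7 -0.7  0. ] tilt z [ 0. -0. -1.]
```

Emit:
carry_out --steps '[0, -0.08, 0, 0, 0, 0, -1, 0, -0.06, 0, 0, 0, 0, -1, 0, 0, 0, 0, 0, 0, -1, 0, 0, 0, 0, 0, 0, -1]'

```text
time_s: 18.83
eef_pos: [572.8, 362.5, 98.7]
ee_rot: [0.001, 0.96, 0.28, 0.001]
force: [5.7, -11.3, 3.6]
grip_width: 0.14
```

```bash
python3 st.py;python3 - <<'E'
from h import *
im=cams.capture('side'); crop(im,220,190,345,305,5,'pics/d15c.png')
E
python3 tr.py w15
```

```text
t 18.83 TCP d,l,z 27.47799239693103 677.2971818050501 98.66711108149015 yaw 32.49143320511889 grip 0.1400031354786583 F d,l,z -12.648673771509689 -0.7258229032551213 3.621199068451518 M [-2.  -0.9  0. ] tilt z [ 0. -0. -1.]
nose tip d 157.25675579756066 head CCW 0.9727828398916645 124
inner CCW 0.9191993014568316 l@nose 642.5458565746211 81
outer CCW 0.788892338697703 l@nose 742.6730578872908 82
nose ctr l 692.609457230956 target 692.4136973118771
```

View pics/w15b.png

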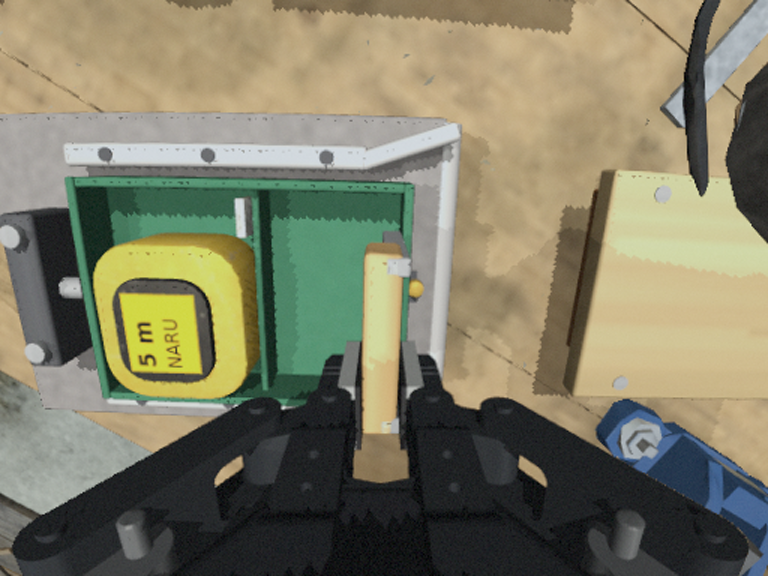

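Emit:
carry_out --steps '[0, -0.08, 0, 0, 0, 0, -1, 0, 0, 0, 0, 0, 0, -1, 0, 0, 0, 0, 0, 0, -1]'

```text
time_s: 19.18
eef_pos: [572.5, 362.9, 98.7]
ee_rot: [0.002, 0.96, 0.28, 0.001]
force: [7.4, -12.5, 3.4]
grip_width: 0.14
```

```bash
python3 st.py; python3 tr.py w16; python3 - <<'E'
import cv2
im=cv2.imread('pics/w16.png'); cv2.imwrite('pics/w16d.png',cv2.resize(im[150:250,240:310],None,fx=6,fy=6,interpolation=cv2.INTER_CUBIC))
E
```

```text
t 19.18 TCP d,l,z 28.038229693435085 677.2673456156076 98.6765281389994 yaw 32.4885255725543 grip 0.1397399839522944 F d,l,z -14.570124438562267 0.15093146790514922 3.3837197700226493 M [-2.1 -0.9  0.1] tilt z [ 0. -0. -1.]
nose tip d 157.79356442902179 head CCW 1.0332796032640608 122
inner CCW 0.9070978890165157 l@nose 642.5383703593451 80
outer CCW 0.7197088006561666 l@nose 742.713090886363 82
nose ctr l 692.625730622854 target 692.4055378206789
```

View pics/w16d.png

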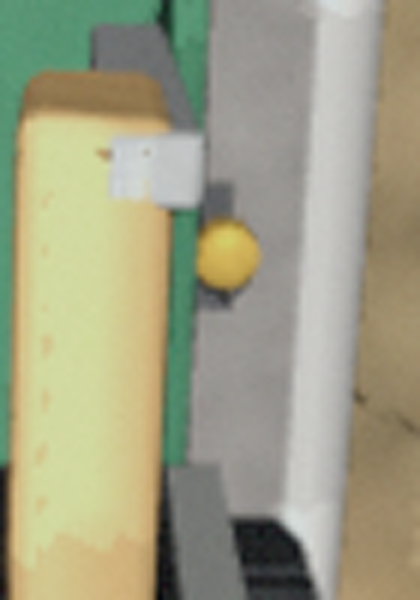

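Emit:
carry_out --steps '[0, 0.1, 0, 0, 0, 0, -1, 0, 0.1, 0, 0, 0, 0, -1, 0, 0.1, 0, 0, 0, 0, -1, 0, 0, 0, 0, 0, 0, -1, 0, 0, 0, 0, 0, 0, -1]'

```text
time_s: 19.65
eef_pos: [573.4, 361.6, 98.6]
ee_rot: [0.001, 0.96, 0.28, 0.001]
force: [3.5, -7.0, 3.5]
grip_width: 0.144
```

```bash
python3 st.py; python3 tr.py w17
```

```text
t 19.65 TCP d,l,z 26.481745435990433 677.3730416481045 98.63653570959113 yaw 32.51785428923608 grip 0.14358245983428214 F d,l,z -7.806238148913199 -0.5157209512593206 3.508164477056023 M [-1.3 -0.5  0. ] tilt z [ 0. -0. -1.]
nose tip d 156.25635442853388 head CCW 1.1173735335800026 120
inner CCW 1.0981380867465662 l@nose 642.4348567952264 79
outer CCW 0.8159744659898037 l@nose 742.6622792861372 82
nose ctr l 692.5485680406819 target 692.4289034126863
```

Emit:
carry_out --steps '[0, 0.06, 0, 0, 0, 0, -1, 0, 0.06, 0, 0, 0, 0, -1, 0, 0, 0, 0, 0, 0, -1, 0, 0, 0, 0, 0, 0, -1]'

```text
time_s: 20.03
eef_pos: [573.4, 361.6, 98.7]
ee_rot: [-0.0, 0.96, 0.28, 0.0]
force: [0.7, -3.2, 4.5]
grip_width: 0.143
```

```bash
python3 st.py; python3 tr.py w18
```

```text
t 20.03 TCP d,l,z 26.46480233734593 677.396178092267 98.65363489681417 yaw 32.553601701043 grip 0.14272116343049565 F d,l,z -3.1539444865294235 -1.0053952373099082 4.45621299169504 M [-0.8 -0.1 -0. ] tilt z [ 0.  0. -1.]
nose tip d 156.31711058070817 head CCW 1.2246210021692132 118
inner CCW 1.2614400940357064 l@nose 642.2887143973705 78
outer CCW 0.7539803173094756 l@nose 742.7250287556006 82
nose ctr l 692.5068715764855 target 692.4279799191733
```

The tray position held at 26.46 while the tool force dropped to 3 N, so the catch is holding. Next I'll unload and let go.

Emit:
carry_out --steps '[0, 0.04, -0.05, 0, 0, 0, -1, 0, 0, -0.03, 0, 0, 0, -1, 0, 0, 0, 0, 0, 0, -0.85, 0, 0, 0, 0, 0, 0, -0.75, 0, 0, 0, 0, 0, 0, -0.65, 0, 0, 0, 0, 0, 0, -0.5, 0, 0, 0, 0, 0, 0, -0.3, 0, 0, 0, 0, 0, 0, -0.15, 0, 0, 0, 0, 0, 0, -0.15]' --grip_force 20

```text
time_s: 20.83
eef_pos: [573.4, 361.1, 98.8]
ee_rot: [-0.0, 0.96, 0.28, -0.0]
force: [0.4, 1.2, -0.7]
grip_width: 0.423
```

```bash
python3 st.py; python3 tr.py w19
```

```text
t 20.83 TCP d,l,z 25.97260831066825 677.1337755500276 98.83098949832083 yaw 32.55138874912573 grip 0.42270155184721897 F d,l,z 0.8057992844331984 0.9597994716687073 -0.6786208295028264 M [ 0.  0. -0.] tilt z [-0. -0. -1.]
nose tip d 156.1938777770889 head CCW 1.0689809673507382 123
inner CCW 0.9848793455436468 l@nose 642.5437663524815 71
outer CCW 0.7366194626594056 l@nose 742.6962223798156 82
nose ctr l 692.6199943661486 target 692.4298530577883
```

View pics/w19b.png

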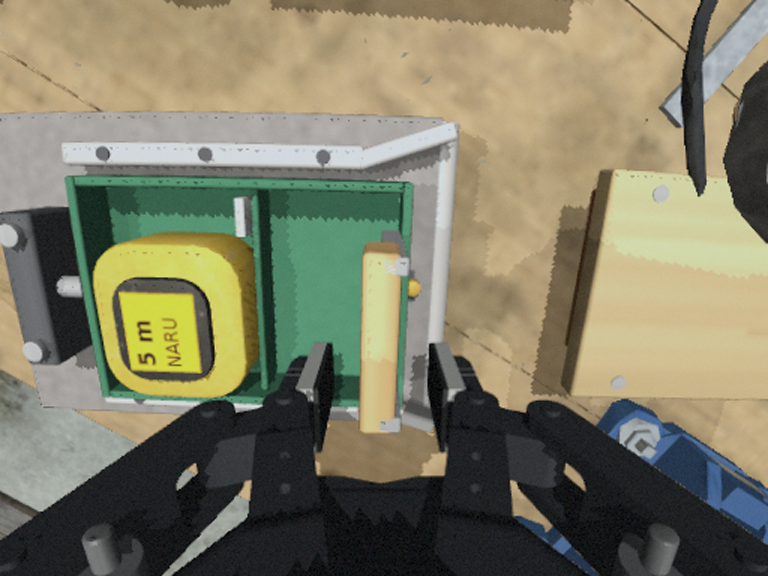

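The gripper is open and the tray hasn't moved (nose tip 156.2). I'll lift straight up.

Emit:
carry_out --steps '[0, 0, -0.8, 0, 0, 0, -0.15, 0, 0, -1, 0, 0, 0, -0.15, 0, 0, -1.5, 0, 0, 0, -0.15, 0, 0, -2, 0, 0, 0, -0.15, 0, 0, -2, 0, 0, 0, -0.15, 0, 0, -2, 0, 0, 0, -0.15, 0, 0, -1.5, 0, 0, 0, -0.15, 0, 0, 0, 0, 0, 0, -0.15, 0, 0, 0, 0, 0, 0, -0.15]'

```text
time_s: 21.63
eef_pos: [573.7, 361.2, 207.9]
ee_rot: [-0.0, 0.96, 0.28, 0.001]
force: [-0.3, 0.9, -0.2]
grip_width: 0.425
```

```bash
python3 st.py; python3 - <<'E'
from h import *
p,R,s=pose(); W=cam('wrist',(p,R))
im=cams.capture('wrist'); cv2.imwrite('pics/w20.png',im[:,:,::-1]); cv2.imwrite('pics/w20b.png',cv2.resize(im[:,:,::-1],(768,576),interpolation=cv2.INTER_CUBIC))
im=cams.capture('scene'); crop(im,170,190,320,310,4,'pics/s20c.png')
im=cams.capture('side'); crop(im,220,190,345,305,5,'pics/d20c.png')
E
```

```text
t 21.63 TCP d,l,z 25.903700436290762 677.4178493767283 207.87363690175837 yaw 32.549782554256915 grip 0.42493448646947146 F d,l,z 0.911908848691813 0.20888554122910385 -0.21972976869733812 M [-0. -0.  0.] tilt z [ 0.  0. -1.]
```

View pics/w20b.png

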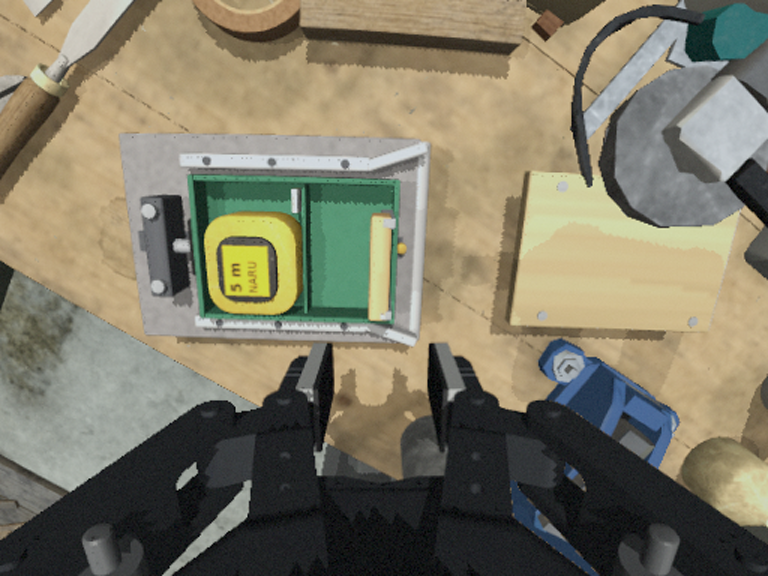

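View pics/s20c.png

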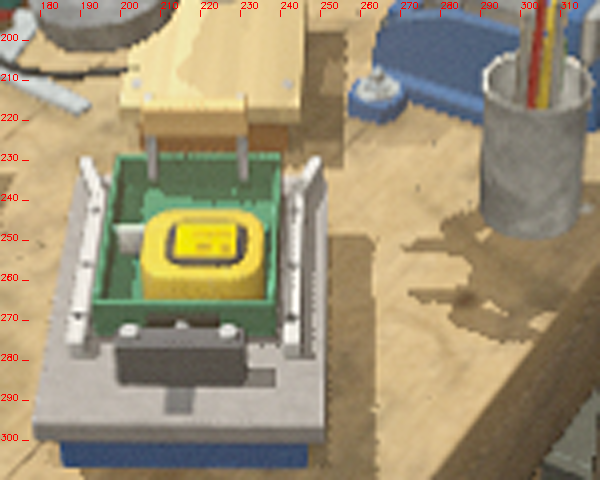

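View pics/d20c.png

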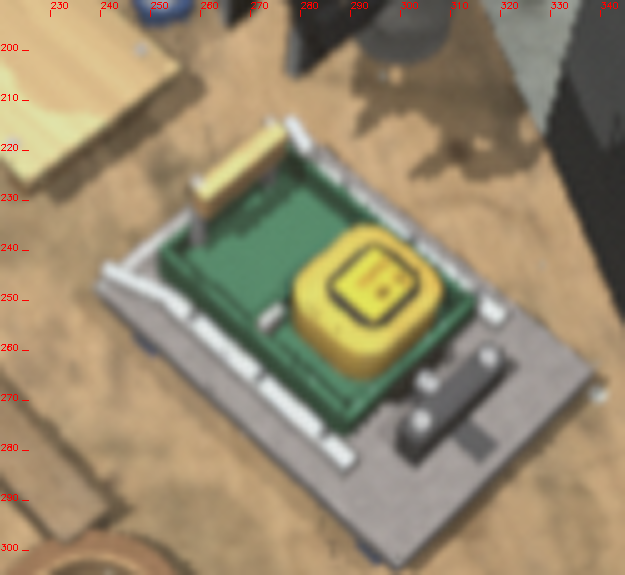

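```bash
python3 -c "
from rig import finish_job
print(finish_job())"
```

```text
the job is handed in; nothing more can be done
None
```

I slid the green tray across the gap onto the docking stand, pressed it against the buffer until it latched, let go, and handed the job in at about 22 s. `finish_job` gave no verdict.

- **Path:** I gripped the handle near its robot-side end, to stay clear of the grinder's side handle. I then corrected the tray's sideways offset and its angle against the dock. It stayed level in every view, and no unexpected contact force showed at any stop.
- **Latching:** The buffer was first felt at about 4 N. I pushed to 14.6 N, about 6.5 to 7 mm in by my estimate. When I backed off, the tray moved back 1.5 mm and then stayed put while the tool force fell from 7.8 to 3 N, so the catch pin was holding.
- **After letting go:** The nose had not moved measurably, and the brass pin was visible right behind the tail. The estimated buffer depth is about 5 mm, and the tray's angle is within about half a degree of the dock's. The tape measure is in the nose pocket, the gripper is clear at 208 mm, and the tin stood where it was.

**Not checked or not agreeing:**
- The pin height and buffer travel were judged from force and pictures, not read directly.
- I did not re-measure the oil can or glue bottle at the end. The arm never went near them low down.
- The first hand-picked tray angles disagreed by 1 to 2 degrees. I fitted lines to the tray's edges instead and turned the tray to match.

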